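# Finish the brick wallette in half bond

### The job

Lift the lid of the conditioning chest until its gas struts hold it wide open, then take out the three red bricks and finish the small test wall on the steel carrier, dry and level in half bond: a full brick to complete the second course, then a full brick and the half bat on top as the third course, laid like the first so that each upright joint comes over the middle of a full brick below, with ends and faces in line. Set the bricks down without dropping them, do not shift those already laid, and leave the other things where they are and the lid standing open.

Things in the scene. Friction and masses are not known exactly. Their poses are not given: they have to be found in the camera images.
- chest: Fixed grey chest 210 (own x) x 390 (own y) x 85 mm high, walls 5 mm, origin at the centre of its underside; front at own -x, lid hinge at own x = +100. Slats inside, tops 22 mm above the bench, carry three red bricks in a row along own y about 96 mm apart, long sides near own x. Gas struts inside at own y = +-176.
- chest_lid (a joint): Angle of the blue lid, rad: 0 shut, grows as its front rises, stop at 1.05. Below about 0.35 it falls shut, above about 0.45 the gas struts lift it and hold it at the stop, where it leans over the bricks: reach in from the front, tool tilted about 30 degrees, parallel to the lid. Lifting takes under 3 N. Lid 6 mm thick, front edge 205 mm from the hinge.
- lid_handle (a point): Middle of the lid's black round handle bar, 12 mm thick, 120 mm long along the chest's own y, held 40 mm in front of the lid's front edge by two stems near its ends; 245 mm from the hinge. Moves with the lid.
- lid_hinge (a point): Middle of the lid's hinge line, on the chest's rear rim (own x = +100 mm, 85 mm above the bench). It does not move.
- brick_a: Red clay brick, starts in the chest: 106 mm long (own x), 51 mm wide (own y), 33 mm high (own z), about 0.34 kg, three dark core holes in its top; origin at the centre of its underside. The same as brick_b.
- brick_b: Red clay brick, starts in the chest: 106 mm long (own x), 51 mm wide (own y), 33 mm high (own z), about 0.34 kg, three dark core holes in its top; origin at the centre of its underside. The same as brick_a.
- half_c: Red clay half bat, starts in the chest: 52 mm long (own x), 51 mm wide (own y), 33 mm high, about 0.165 kg, one dark core hole in its top; origin at the centre of its underside.
- carrier: Fixed steel plate 300 (own x) x 120 x 12 mm, origin at the centre of its underside; the wall runs along own x, centred. Handles 32 mm high at both ends. A gauge post 13 mm thick, 247 mm high, stands at own x = +118; its arm holds a dial gauge (42 mm dial centred 228 mm above the bench, stem down to 165 mm) at own x = +88, just past the wall's end.
- laid_full: First course, already laid dry: red brick at carrier x = -27 mm, own x along the carrier's x within a couple of degrees; 106 mm long (own x), 51 mm wide (own y), 33 mm high (own z), about 0.34 kg, three dark core holes in its top; origin at the centre of its underside.
- laid_half: First course, already laid dry: half bat at carrier x = +54 mm, 2 mm from the end of the full brick; 52 mm long (own x), 51 mm wide (own y), 33 mm high, about 0.165 kg, one dark core hole in its top; origin at the centre of its underside.
- laid_half_2: Second course, already laid dry: half bat on the free end of the full brick, at carrier x = -54 mm, ends flush; 52 mm long (own x), 51 mm wide (own y), 33 mm high, about 0.165 kg, one dark core hole in its top; origin at the centre of its underside.
- logger: White humidity logger 50 x 22 x 26 mm lying on the slats beside the bricks near one end of the chest, its thin probe 12 mm beyond its end; leave alone.
- level: Yellow spirit level 250 x 22 x 46 mm on the bench beyond the carrier; leave alone.
- rebound_hammer: Green concrete rebound hammer, a lying tube 52 mm thick and 250 mm long; leave alone.
- mallet: Rubber mallet lying on the bench, head 52 mm thick, 215 mm handle; leave alone.
- brush: Flat brush 200 mm long, 42 mm wide, 20 mm high, lying on the bench; leave alone.
- grey_brick: Grey concrete brick, 106 x 51 x 33 mm, on the bench; not for this wall, leave alone.
- jar: Small jar, 52 mm across, 62 mm high; leave alone.
Mind the look-alikes: they are no part of the job. Leave any blue or green look-alike of the laid_full alone.

How it is judged:
By the outcome, as a careful person would: the job done as asked, in the order asked, and still so for the second after the job is handed in, with the robot touching nothing.
It also fails if it takes over 72 s, if anything falls off the work surface, if the arm or the gripper's body presses on something with over 40 N, if the wrist force passes 120 N, or if a joint passes its speed limit or range.

### The arm

A 7-joint arm with a two-finger parallel gripper is mounted at the origin on the work surface. World frame = base frame: x ahead of the robot, y to its left, z up, the work surface at z = 0. Lengths are in m, angles in degrees, forces in N, time in s.
With the tool pointing down it reaches from about 0.425 to 0.875 m from the base axis. Payload 4.7 kg.
Tool frame: the origin (TCP) lies midway between the tips of the shut fingers; the grasp point (between the pads) lies 19 mm behind it; z points along the fingers, y is the line along which they close (so a half turn about z gives the same grasp; the last joint's range is limited). The gripper opens to 87 mm and grips with 3 to 60 N. Pads are 19 mm wide; open, the fingers measure 117 mm over their backs; the gripper's body (75 mm by 190 mm) begins 51 mm behind the grasp point.
Start: joints at [76.839, 18.392, -4.016, 83.108, 1.295, 78.541, -3.26], TCP at [0.157, -0.631, 0.183] pointing down, gripper open.
Joint ranges: [-163.93, 163.93], [-17.29, 119.83], [-79.2, 71.16], [3.27, 140.29], [-89.18, 269.18], [5.43, 117.66], [-154.24, 154.24]. Speed limits (degrees/s): [147.25, 147.25, 180, 180, 180, 180, 180].

### API

Orientations are given as [roll, pitch, yaw] about the fixed x, y, z axes, in that order (R = Rz(yaw) Ry(pitch) Rx(roll)).
In Python, from cell import env gives the robot as it stands. The module is installed in compiled form; this text tells all that it offers.
- The arm moves only by the tool step_arm, never from a script. Its argument "rows" is a list of rows, each an object with "angular": the turn, a rotation vector about the tool's x, y, z in units of pi rad (1.0 is pi rad), a list of three; "slide": the shift along the tool's x, y, z in units of 500 mm (1.0 is 500 mm), a list of three; "jaw": the opening, from 0 (shut) to 1 (fully open). A call has 1 to 10 rows; each row shifts and turns the commanded pose from where the row before left it, along the tool's axes as they then stand; what a row does not reach is not made up. A row lasts 1/8 s, in which the tool goes at most 62.5 mm and 10.7 degrees, less where a joint would pass 70% of its speed; a pose out of reach is approached as far as the arm can. A call with a number of a shift or a turn outside -1 to 1 is refused whole. A call with a gripper value outside its range is refused whole. The fingers move at their own pace and stop on an object; "newtons" is the grip in N (left out, the last holds). Time passes only in rows, so rows that do not move let the fingers close. It gives the time, the measured TCP pose, the force, the opening and the grip force at its end, in the units of the state.
- env.get_obs(): the state, without advancing time (a new reading comes with each control period).
- env.read_camera(name): name is "side" or "top"; returns the picture (480x640x3 uint8, red, green, blue); there is no depth.
- env.camera_info(name): a dict with "fx", "fy", "cx", "cy" (pixels), "R" (3x3) and "t" (3): a world point X has camera coordinates R X + t. Camera axes: x right, y down, z forward; pixel columns grow to the right and rows downward; lengths in m; the calibration is good to about 2 mm. A picture is of the moment at which its call begins. camera_info takes no time and is no camera call.
- env.sign_off(): hands the job in; it is judged then, once.
The state is a dict: "time_s": time; "qpos": joint angles; "joint_velocities": joint speeds; "effort": joint torques, N m; "tool_pos": TCP position; "tool_rot": TCP orientation; "force": force on the tool from outside, world axes, zero at the start; "wrist_torque": the same for the moment, N m; "grip_width": finger opening in m; "grasp_force": force on a finger pad.
Only numpy, scipy, OpenCV 4.12 (cv2) and the standard library are available. Lean on these libraries where they do the work, as an engineer would, in place of code of your own. Each camera call takes 0.05 s, during which the arm holds its last target. There are 200 camera calls.

## Working session

There is one attempt and no reset: what is moved stays moved. The work goes in short steps, Python scripts to look and compute and a tool call to move; the robot and the scene stay as the last step left them, time stands still between calls to the robot, and variables do not carry over. Pictures are saved under pics/ and viewed, at most 10 in all, crops included, and the job is handed in when it is done.

Besides the shell and the picture viewer there is one more tool, called after "Call:" as name(argument=value, ...), one argument or row to a line, values as JSON. step_arm: Moves the arm, as the interface text tells. Shifts and turns lie within -1 to 1; 1 stands for 500 mm of shift or pi rad of turn. Its arguments: {"type":"object","properties":{"rows":{"type":"array"},"newtons":{"type":"number"}},"required":["rows"]}

```bash
mkdir -p pics
python3 - <<'E'
from cell import env
import cv2,json
print(env.get_obs())
for n in("side","top"):
    cv2.imwrite(f"pics/{n}0.png",env.read_camera(n)[:,:,::-1]); print(n,env.camera_info(n))
E
```

```text
{'time_s': 0.0, 'qpos': array([76.8397899 , 18.43833668, -4.01635153, 83.17490589,  1.29613702,
       78.5422495 , -3.26197237]), 'joint_velocities': array([ 0.03206907,  0.02582569, -0.01398354,  0.01229028,  0.08292373,
        0.00987788, -0.09323845]), 'effort': array([ 1.25288334e-03, -4.91288495e+01, -4.03160099e-01, -3.12533319e+01,
       -6.40672515e-02,  4.36609774e-02,  1.81496566e-04]), 'tool_pos': array([ 0.15669063, -0.63017255,  0.18206989]), 'tool_rot': array([-1.79889821e+02,  6.71344134e-03,  1.39689990e+01]), 'force': array([-0.23849073,  0.10697739,  0.44207605]), 'wrist_torque': array([ 5.21840824e-05, -4.68413190e-03, -3.12106438e-02]), 'grasp_force': 0.0, 'grip_width': 0.08701884261722499}
side {'fx': 522.1639728827453, 'fy': 522.1639728827453, 'cx': 312.1856313174616, 'cy': 244.10338781098386, 'R': array([[-0.89126338, -0.45344868,  0.00582115],
       [-0.32715183,  0.6340289 , -0.70069896],
       [ 0.31404024, -0.62641173, -0.7134333 ]]), 't': array([0.42718974, 0.31634752, 1.23792541])}
top {'fx': 545.0933334422526, 'fy': 545.0933334422526, 'cx': 320.8048755327219, 'cy': 240.31815276237214, 'R': array([[-0.02351123, -0.99971567,  0.0039763 ],
       [-0.99741832,  0.02318688, -0.06796371],
       [ 0.06785219, -0.00556395, -0.99767987]]), 't': array([-0.12303442,  0.54897855,  1.51812175])}
```

View pics/side0.png

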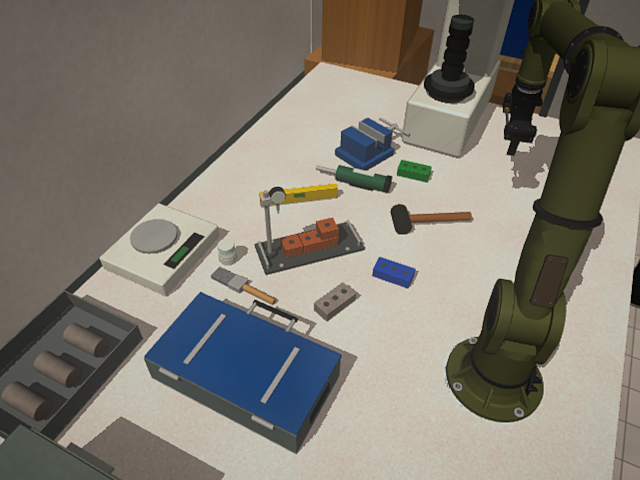

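View pics/top0.png

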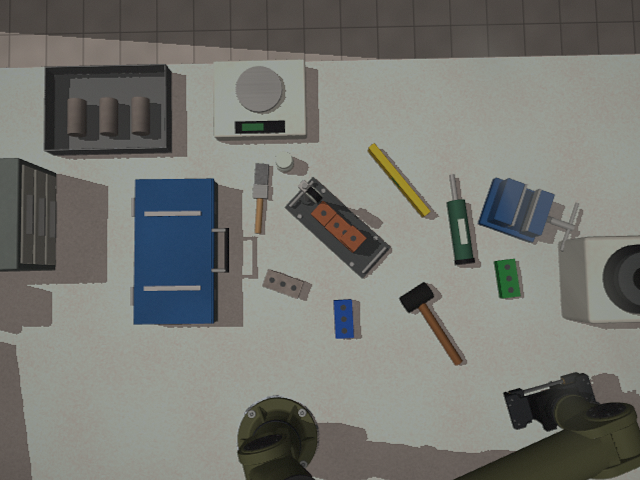

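The pictures show the chest at top px (175,250), with its handle on the −y side at (222,250). The wall on the carrier is at (338,228), its post end at (308,190), with one half bat raised. Next: chest and wall measurements.

```bash
cat > h.py <<'E'
import numpy as np, cv2
from scipy.spatial.transform import Rotation as Ro
from cell import env
C={n:env.camera_info(n) for n in("side","top")}
def ray(n,p):
    c=C[n];R=np.array(c["R"]);o=-R.T@np.array(c["t"])
    return o,R.T@np.array([(p[0]-c["cx"])/c["fx"],(p[1]-c["cy"])/c["fy"],1])
def plane(n,p,z):
    o,d=ray(n,p);return o+d*(z-o[2])/d[2]
def tri(ps,pt):
    o1,d1=ray("side",ps);o2,d2=ray("top",pt)
    s=np.linalg.lstsq(np.c_[d1,-d2],o2-o1,rcond=None)[0]
    a,b=o1+s[0]*d1,o2+s[1]*d2
    return (a+b)/2,np.linalg.norm(a-b)
def proj(n,X):
    c=C[n];q=np.array(c["R"])@X+np.array(c["t"]);return np.array([q[0]/q[2]*c["fx"]+c["cx"],q[1]/q[2]*c["fy"]+c["cy"]])
def mask(im,lo,hi,roi):
    h=cv2.cvtColor(im,cv2.COLOR_RGB2HSV);m=cv2.inRange(h,np.array(lo),np.array(hi))
    k=np.zeros_like(m);x0,y0,x1,y1=roi;k[y0:y1,x0:x1]=m[y0:y1,x0:x1];return k
def blobs(m,amin=60):
    return [c for c in cv2.findContours(m,cv2.RETR_EXTERNAL,cv2.CHAIN_APPROX_NONE)[0] if cv2.contourArea(c)>amin]
def rect(n,c,z):
    """min-area rectangle of a contour cast onto height z"""
    P=np.array([plane(n,p,z)[:2] for p in c.reshape(-1,2)]).astype(np.float32)
    (cx,cy),(w,h),a=cv2.minAreaRect(P)
    if w<h:w,h,a=h,w,a+90
    return np.array([cx,cy]),w,h,(a+90)%180-90
E
python3 - <<'E'
from h import *
t=cv2.imread("pics/top0.png")[:,:,::-1].copy();s=cv2.imread("pics/side0.png")[:,:,::-1].copy()
for c in blobs(mask(t,(100,120,60),(125,255,255),(120,160,235,340)),500): print("lid",rect("top",c,.09))
for c in blobs(mask(t,(0,90,60),(14,255,255),(285,180,390,280))): print("wall",cv2.contourArea(c),[rect("top",c,z) for z in(.045,.078)],cv2.boundingRect(c))
# carrier outline: dark pixels
for c in blobs(mask(t,(0,0,0),(180,90,95),(280,172,395,282)),300):
    print("car",cv2.contourArea(c),rect("top",c,.012))
u=np.hstack([cv2.resize(t[165:285,200:400],None,fx=3.9,fy=3.9,interpolation=cv2.INTER_CUBIC)])
v=cv2.resize(s[180:340,210:380],None,fx=3.9,fy=3.4,interpolation=cv2.INTER_CUBIC)
cv2.imwrite("pics/c1.png",u[:,:,::-1]);cv2.imwrite("pics/c2.png",v[:,:,::-1])
E
```

```text
lid (array([0.52345467, 0.25977379]), 0.3883151412010193, 0.21073612570762634, -0.577728271484375)
wall 1078.0 [(array([ 0.58410096, -0.18471539]), 0.1613895297050476, 0.05814773216843605, 45.66072082519531), (array([ 0.58098257, -0.18345809]), 0.15785637497901917, 0.05687477067112923, 45.66075897216797)] (311, 201, 56, 52)
car 4336.0 (array([ 0.58433652, -0.18336494]), 0.30150172114372253, 0.12223920971155167, 46.139610290527344)
```

View pics/c1.png

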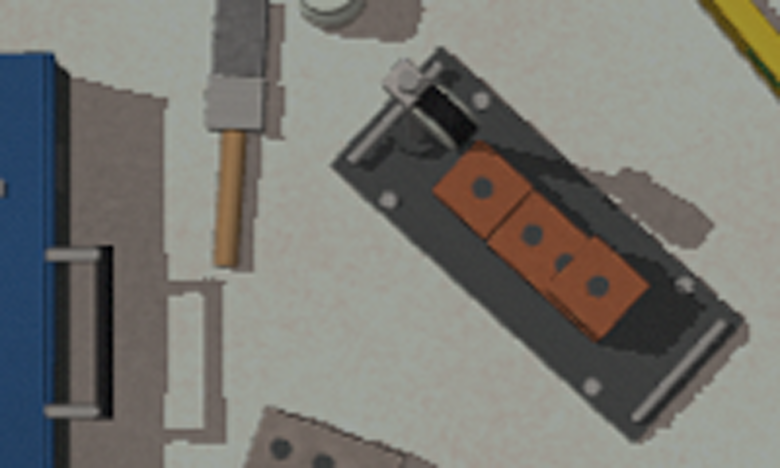

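View pics/c2.png

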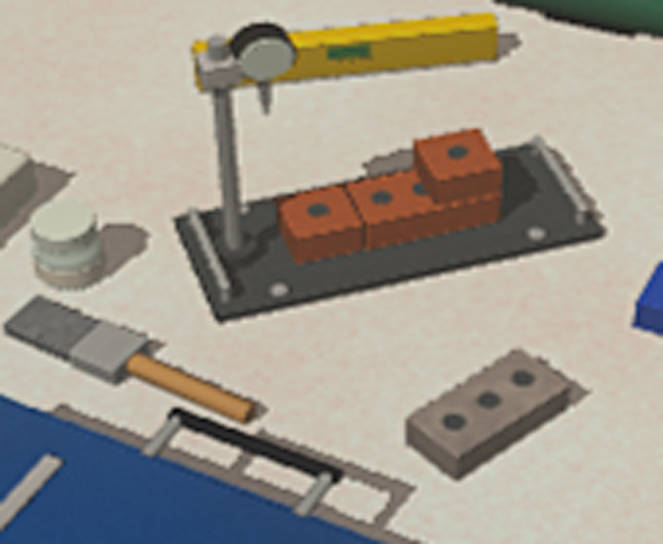

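Run:
```python
from h import *
T=lambda x,y:(200+x/3.9-.4,165+y/3.9-.4); S=lambda x,y:(210+x/3.9-.4,180+y/3.4-.4)
print("handle",tri(S(256,443),T(106,330)))
for e,f in((S(175,413),T(105,248)),(S(338,474),T(106,416))):print(" end",tri(e,f))
c0=np.array([.5843,-.1834]);a=np.radians(46.1);R=np.array([[np.cos(a),np.sin(a)],[-np.sin(a),np.cos(a)]])
t=cv2.imread("pics/top0.png")[:,:,::-1].copy()
u=cv2.resize(t[165:285,200:400],None,fx=8,fy=8,interpolation=cv2.INTER_CUBIC)
g=cv2.cvtColor(u,cv2.COLOR_RGB2HSV)
for n,(x,y),z,s in(("half1",(482,187),.045,(319,210)),("full1",(533,234),.045,(381,197)),("half2",(598,287),.078,(457,152))):
    X,Y=int(x/3.9*8),int(y/3.9*8);w=u[Y-24:Y+25,X-24:X+25,0].astype(float);m=w<(w.max()+w.min())/2
    k,l,st,cen=cv2.connectedComponentsWithStats(m.astype(np.uint8));i=l[24,24]
    px=(200+(X-24+cen[i][0]+.5)/8-.5,165+(Y-24+cen[i][1]+.5)/8-.5)
    p=plane("top",px,z);print(n,st[i][4],px,p,R@(p[:2]-c0),tri(S(*s),px))
```

```text
handle (array([0.52207805, 0.11748762, 0.08648775]), np.float64(0.0025654796642277495))
 end (array([0.57961399, 0.11770944, 0.08755266]), np.float64(0.0007501570662041864))
 end (array([0.46325186, 0.11831473, 0.08701625]), np.float64(0.001628104155034055))
half1 1431 (np.float64(323.2718815513627), np.float64(212.74174528301887)) [ 0.6208787  -0.14435604  0.045     ] [0.05349691 0.00071633] (array([ 0.62062092, -0.14465035,  0.04210898]), np.float64(0.0013047525396706308))
full1 1423 (np.float64(336.0526616303584), np.float64(224.74872628250176)) [ 0.58652759 -0.17904774  0.045     ] [0.00468064 0.00141277] (array([ 0.58667806, -0.17917721,  0.04242217]), np.float64(0.0002104642529861371))
half2 1488 (np.float64(352.87617607526886), np.float64(237.9023857526882)) [ 0.54647907 -0.22263264  0.078     ] [-5.44942184e-02  4.79295690e-05] (array([ 0.54648888, -0.22285282,  0.07560039]), np.float64(0.00034656410015246905))
```

Call:
step_arm(
  rows=[
    {"angular": [0, 0, 0.0388], "slide": [0, 0, -0.12], "jaw": 0.3},
    {"angular": [0, 0, 0.0388], "slide": [0, 0, -0.12], "jaw": 0.3},
    {"angular": [0, 0, 0], "slide": [0.09, -0.08, 0], "jaw": 0.3},
    {"angular": [0, 0, 0], "slide": [0.09, -0.08, 0], "jaw": 0.3},
    {"angular": [0, 0, 0], "slide": [0.09, -0.08, 0], "jaw": 0.3},
    {"angular": [0, 0, 0], "slide": [0.09, -0.08, 0], "jaw": 0.3},
    {"angular": [0, 0, 0], "slide": [0.09, -0.08, 0], "jaw": 0.3},
    {"angular": [0, 0, 0], "slide": [0.09, -0.08, 0], "jaw": 0.3},
  ],
)

```text
time_s: 1.1
tool_pos: [0.4279, -0.3892, 0.3028]
tool_rot: [-180.0, 0.0, -0.0]
force: [1.0, -0.8, -0.7]
grip_width: 0.0273
grasp_force: 0.0
```

Call:
step_arm(
  rows=[
    {"angular": [0.05, 0, 0], "slide": [0.03, -0.09, 0], "jaw": 0.3},
    {"angular": [0, 0, 0], "slide": [0.03, -0.09, 0], "jaw": 0.3},
  ],
)

```text
time_s: 1.35
tool_pos: [0.4559, -0.3029, 0.3072]
tool_rot: [-170.8, 0.3, -0.3]
force: [-1.0, 0.6, -0.6]
grip_width: 0.0266
grasp_force: 0.0
```

Call:
step_arm(
  rows=[
    {"angular": [0.05, 0, 0], "slide": [0.033, 0, 0], "jaw": 0.3},
    {"angular": [0.05, 0, 0], "slide": [0.033, 0, 0], "jaw": 0.3},
    {"angular": [0.05, 0, 0], "slide": [0.033, 0, 0], "jaw": 0.3},
    {"angular": [0.05, 0, 0], "slide": [0.033, 0, 0], "jaw": 0.3},
    {"angular": [0, 0, 0], "slide": [0, -0.035, 0.095], "jaw": 0.3},
    {"angular": [0, 0, 0], "slide": [0, -0.035, 0.095], "jaw": 0.3},
    {"angular": [0, 0, 0], "slide": [0, -0.035, 0.095], "jaw": 0.3},
    {"angular": [0, 0, 0], "slide": [0, -0.035, 0.095], "jaw": 0.3},
    {"angular": [0, 0, 0], "slide": [0, -0.035, 0.095], "jaw": 0.3},
    {"angular": [0, 0, 0], "slide": [0, 0, 0], "jaw": 0.3},
  ],
)

```text
time_s: 2.6
tool_pos: [0.5209, -0.0663, 0.2029]
tool_rot: [-134.8, 0.2, 0.4]
force: [-0.2, -0.6, 0.3]
grip_width: 0.0261
grasp_force: 0.0
```

Call:
step_arm(
  rows=[
    {"angular": [0, 0, 0], "slide": [0, -0.0316, 0.094], "jaw": 0.3},
    {"angular": [0, 0, 0], "slide": [0, -0.0316, 0.094], "jaw": 0.3},
    {"angular": [0, 0, 0], "slide": [0.002, -0.0316, 0.094], "jaw": 0.3},
    {"angular": [0, 0, 0], "slide": [0, 0, 0.05], "jaw": 0.3},
    {"angular": [0, 0, 0], "slide": [0, 0, 0.05], "jaw": 0.3},
    {"angular": [0, 0, 0], "slide": [0, 0, 0.04], "jaw": 0.3},
    {"angular": [0, 0, 0], "slide": [0, 0, 0.026], "jaw": 0.3},
    {"angular": [0, 0, 0], "slide": [0, 0, 0], "jaw": 0.3},
  ],
)

```text
time_s: 3.6
tool_pos: [0.5236, 0.1205, 0.0789]
tool_rot: [-135.0, 0.0, 0.0]
force: [-0.3, 0.0, 0.0]
grip_width: 0.0262
grasp_force: 0.0
```

Run:
```python
from h import *
s=env.read_camera("side");print(env.get_obs()["tool_pos"],env.get_obs()["qpos"].round())
cv2.imwrite("pics/s1.png",cv2.resize(s[200:380,190:420],None,fx=3,fy=3)[:,:,::-1])
```

```text
[0.52420207 0.1197834  0.07929096] [ 41.  22. -29. 109. -37.  67. -59.]
```

View pics/s1.png

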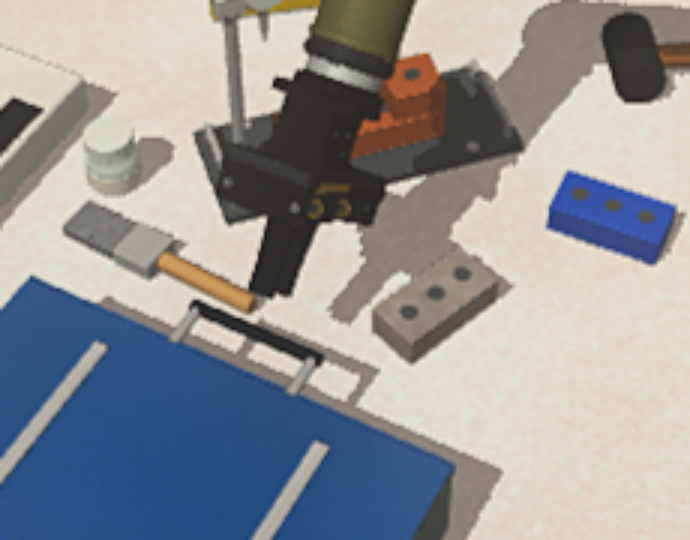

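The finger tips show at side px (280,297), short of the handle at (276,311), though the state puts the TCP at the bar. I'll check the projection before I close the jaws.

Run:
```python
from h import *
o=env.get_obs();p=o["tool_pos"];print(p,o["tool_rot"])
Rt=Ro.from_euler("xyz",o["tool_rot"],degrees=True).as_matrix()
for n in C: print(n,proj(n,p),[proj(n,p-Rt[:,2]*L).round(1) for L in(.04,.07)],proj(n,np.array([.522,.1175,.0865])))
s=env.read_camera("side");t=env.read_camera("top")
a=cv2.resize(s[260:340,230:330],None,fx=5,fy=5);b=cv2.resize(t[210:290,200:260],None,fx=5,fy=5)
cv2.imwrite("pics/s2.png",np.hstack([a,b])[:,:,::-1])
```

```text
[0.52420207 0.1197834  0.07929096] [-1.35005213e+02 -2.44029060e-04 -3.29831132e-02]
side [273.62084186 311.99219932] [array([278.9, 296.6]), array([282.9, 285. ])] [274.7400501  309.84586322]
top [226.57564375 249.01584138] [array([235.4, 248.2]), array([242.3, 247.6])] [226.98308513 249.67386563]
```

View pics/s2.png

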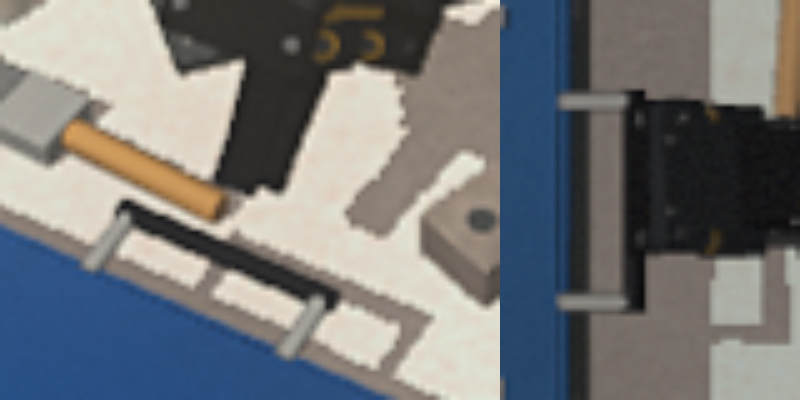

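Run:
```python
from h import *
s=cv2.imread("pics/side0.png");t=cv2.imread("pics/top0.png")
p=np.array([.1567,-.6302,.1821])
for L in(0,.04,.07,.11): print(L,[proj(n,p+[0,0,L]).round(1) for n in C])
a=cv2.resize(s[60:190,470:570],None,fx=4,fy=4);cv2.imwrite("pics/s3.png",a)
```

```text
0 [array([505.4, 155.9]), array([524.2, 387.9])]
0.04 [array([509.1, 144.7]), array([530.5, 391.3])]
0.07 [array([512. , 135.9]), array([535.4, 393.9])]
0.11 [array([515.9, 123.9]), array([542.4, 397.7])]
```

View pics/s3.png

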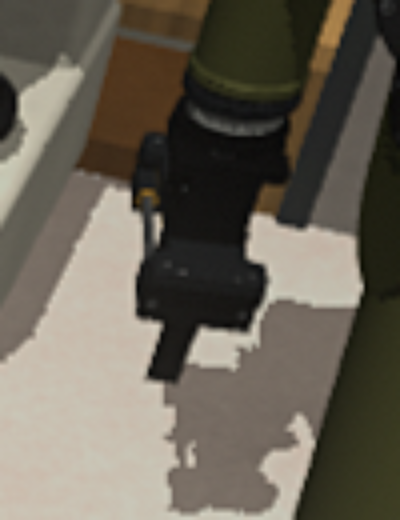

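The tips sit about 40 mm short of the reported TCP along the tool axis in this view. I'll back off, turn the tool so both cameras can see the tips, and calibrate the offset.

Call:
step_arm(
  rows=[
    {"angular": [0, 0, 0], "slide": [0, 0, -0.11], "jaw": 0.3},
    {"angular": [0, 0, -0.0555], "slide": [0, 0, -0.11], "jaw": 0.3},
    {"angular": [0, 0, -0.0555], "slide": [0, 0, 0], "jaw": 0},
    {"angular": [0, 0, -0.0555], "slide": [0, 0, 0], "jaw": 0},
    {"angular": [0, 0, -0.0555], "slide": [0, 0, 0], "jaw": 0},
    {"angular": [0, 0, -0.0555], "slide": [0, 0, 0], "jaw": 0},
    {"angular": [0, 0, -0.0555], "slide": [0, 0, 0], "jaw": 0},
    {"angular": [0, 0, -0.0555], "slide": [0, 0, 0], "jaw": 0},
    {"angular": [0, 0, -0.0555], "slide": [0, 0, 0], "jaw": 0},
    {"angular": [0, 0, -0.0555], "slide": [0, 0, 0], "jaw": 0},
  ],
)

```text
time_s: 5.0
tool_pos: [0.5243, 0.0415, 0.1574]
tool_rot: [179.7, -44.9, 90.3]
force: [0.0, 0.0, -0.4]
grip_width: 0.0008
grasp_force: 0.0
```

Call:
step_arm(
  rows=[
    {"angular": [0, 0, 0], "slide": [0, 0, 0], "jaw": 0},
    {"angular": [0, 0, 0], "slide": [0, 0, 0], "jaw": 0},
  ],
)

```text
time_s: 5.25
tool_pos: [0.5241, 0.042, 0.1572]
tool_rot: [-179.8, -45.0, 89.6]
force: [-1.0, -0.2, 0.7]
grip_width: 0.0004
grasp_force: 0.0
```

Run:
```python
from h import *
o=env.get_obs();print(o["tool_pos"],o["tool_rot"],o["grip_width"],o["qpos"].round())
for n in C:
    im=env.read_camera(n);cv2.imwrite(f"pics/{n}_cl.png",im[:,:,::-1])
    print(n,proj(n,o["tool_pos"]))
```

```text
[0.52410985 0.04200647 0.15721776] [-179.78105175  -44.96829113   89.61939162] 0.00038809407545025836 [ 56.  21. -39. 102. -30.  78.  27.]
side [288.20039255 269.44862691]
top [251.82842419 246.76228871]
```

Call:
step_arm(
  rows=[
    {"angular": [0, 0, 0], "slide": [0, 0, 0], "jaw": 0.7},
    {"angular": [0, 0, 0], "slide": [0, 0, 0], "jaw": 0.7},
    {"angular": [0, 0, 0], "slide": [0, 0, 0], "jaw": 0.7},
    {"angular": [0, 0, 0], "slide": [0, 0, 0], "jaw": 0.7},
  ],
)

```text
time_s: 5.85
tool_pos: [0.5239, 0.0426, 0.157]
tool_rot: [-179.9, -45.0, 89.9]
force: [-0.0, 0.4, 1.2]
grip_width: 0.0327
grasp_force: 0.0
```

Run:
```python
from h import *
o=env.get_obs();print(o["tool_pos"],o["grip_width"])
A=[]
for n in C:
    im=env.read_camera(n)[:,:,::-1];cv2.imwrite(f"pics/{n}_op.png",im);cl=cv2.imread(f"pics/{n}_cl.png")
    u,v=proj(n,o["tool_pos"]).astype(int)
    d=(cv2.absdiff(im,cl).max(2)>40)
    for c in blobs((d*255).astype(np.uint8),8): print(n,cv2.boundingRect(c),cv2.contourArea(c))
    f=lambda q:cv2.resize(q[v-45:v+30,u-35:u+60],None,fx=4,fy=4)
    A.append(np.hstack([f(cl),f(im)]))
cv2.imwrite("pics/tip.png",np.vstack(A))
```

```text
[0.52385832 0.04262378 0.15698904] 0.032740046605254286
side (322, 254, 42, 23) 350.5
side (317, 217, 12, 11) 32.0
side (301, 216, 15, 6) 21.5
side (281, 214, 37, 42) 686.5
side (283, 206, 9, 8) 31.5
top (316, 256, 35, 29) 359.0
top (277, 235, 4, 19) 45.0
top (259, 232, 24, 35) 305.0
top (286, 223, 9, 8) 52.5
top (269, 221, 13, 9) 79.0
```

View pics/tip.png

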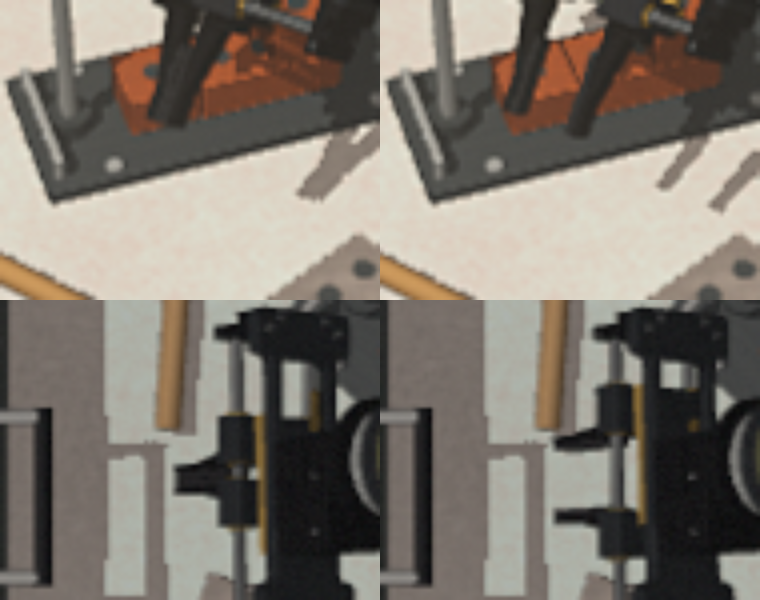

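The closed tips show at side (295.5,254.5) and top (260,244.7). The reported TCP projects to (288,269) and (252,247). Triangulating the true tip:

Run:
```python
from h import *
o=env.get_obs();R=Ro.from_euler("xyz",[-179.8,-45,89.6],degrees=True).as_matrix()
p=np.array([.5241,.042,.1572])
X,e=tri((295.5,254.5),(260,244.7));print(X,e,"world off",X-p,"tool off",R.T@(X-p))
# per-view tip extremes from masks of dark closed-finger pixels
t=cv2.imread("pics/top_cl.png");m=cv2.inRange(t,(0,0,0),(70,70,70))[238:252,250:282];print(m.any(0).argmax()+250,np.where(m[:, :].any(0))[0][:4]+250,[np.where(m[:,i])[0]+238 for i in range(9,14)])
```

```text
[0.52275344 0.01596237 0.18687349] 0.009358050205416848 world off [-0.00134656 -0.02603763  0.02967349] tool off [ 0.00256474 -0.00130228 -0.0393956 ]
260 [260 261 262 263] [array([], dtype=int64), array([243, 244, 245, 246, 247, 248]), array([242, 243, 244, 245, 246, 247, 248]), array([242, 243, 244, 245, 246, 247, 248]), array([242, 243, 244, 245, 246, 247, 248])]
```

The true tips lie about 40 mm behind the reported TCP along tool z (tool offset [2,−1,−39] mm), and I will allow for that. I'll lift the lid by sliding the fingers under the bar and following its arc.

Call:
step_arm(
  rows=[
    {"angular": [0, 0, 0], "slide": [-0.0152, -0.004, 0.0972], "jaw": 0.45},
    {"angular": [0, 0, 0], "slide": [-0.0152, 0, 0.0972], "jaw": 0.45},
    {"angular": [0, 0, 0], "slide": [0, 0, 0.05], "jaw": 0.45},
    {"angular": [0, 0, 0], "slide": [0, 0, 0.05], "jaw": 0.45},
    {"angular": [0, 0, 0], "slide": [0, 0, 0.04], "jaw": 0.45},
    {"angular": [0, 0, 0], "slide": [0, 0, 0], "jaw": 0.45},
  ],
)

```text
time_s: 6.7
tool_pos: [0.5205, 0.1515, 0.0276]
tool_rot: [-179.7, -45.1, 89.9]
force: [0.4, -0.8, -0.6]
grip_width: 0.0392
grasp_force: 0.0
```

Run:
```python
from h import *
o=env.get_obs();p=o["tool_pos"];print(p,o["force"],o["grip_width"])
s=env.read_camera("side");t=env.read_camera("top")
cv2.imwrite("pics/ins.png",np.hstack([cv2.resize(s[270:340,240:320],None,fx=5,fy=5),cv2.resize(t[215:285,200:280],None,fx=5,fy=5)])[:,:,::-1])
```

```text
[0.52048172 0.15146043 0.0276027 ] [ 0.4053767  -0.78275611 -0.6018268 ] 0.039152193276460544
```

View pics/ins.png

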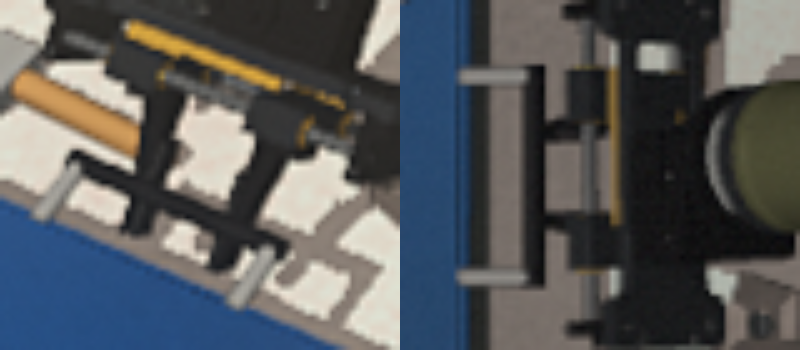

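Both fingers pass under the bar (side crop tips at (135,225) and (218,262)), clear of the stems. Lifting along the arc.

Call:
step_arm(
  rows=[
    {"angular": [0, 0, 0], "slide": [0.008, 0, 0], "jaw": 0.45},
    {"angular": [0, 0, 0], "slide": [0.036, 0, -0.033], "jaw": 0.45},
    {"angular": [0, 0, 0], "slide": [0.04, 0, -0.029], "jaw": 0.45},
    {"angular": [0, 0, 0], "slide": [0.042, 0, -0.025], "jaw": 0.45},
    {"angular": [0, 0, 0], "slide": [0.044, 0, -0.021], "jaw": 0.45},
    {"angular": [0, 0, 0], "slide": [0.046, 0, -0.016], "jaw": 0.45},
    {"angular": [0, 0, 0], "slide": [0.048, 0, -0.011], "jaw": 0.45},
    {"angular": [0, 0, 0], "slide": [0.049, 0, -0.007], "jaw": 0.45},
  ],
)

```text
time_s: 7.8
tool_pos: [0.5221, 0.2117, 0.1903]
tool_rot: [-179.9, -45.0, 89.9]
force: [1.0, -0.5, 0.8]
grip_width: 0.0392
grasp_force: 0.2
```

Call:
step_arm(
  rows=[
    {"angular": [0, 0, 0], "slide": [0, 0, -0.05], "jaw": 0.45},
    {"angular": [0, 0, 0], "slide": [0, 0, -0.1], "jaw": 0.45},
    {"angular": [0, 0, 0], "slide": [0, 0, -0.1], "jaw": 0.65},
    {"angular": [0, 0.04, 0], "slide": [0, 0, -0.05], "jaw": 0.8},
    {"angular": [0, 0.043, 0], "slide": [0, 0, 0], "jaw": 0.8},
    {"angular": [0, 0, 0], "slide": [0, 0, 0], "jaw": 0.8},
  ],
)

```text
time_s: 8.55
tool_pos: [0.5216, 0.1032, 0.2934]
tool_rot: [-179.3, -60.1, 89.2]
force: [0.2, 0.1, -0.9]
grip_width: 0.0672
grasp_force: 0.0
```

Run:
```python
from h import *
o=env.get_obs();print(o["tool_pos"],o["tool_rot"],o["time_s"],o["grip_width"])
for n in C:
    im=env.read_camera(n);cv2.imwrite(f"pics/{n}_o.png",im[:,:,::-1])
    for c in blobs(mask(im,(0,90,50),(14,255,255),(100,150,260,345) if n=="top" else (140,230,350,450)),30):
        print(n,cv2.boundingRect(c),cv2.contourArea(c),[rect(n,c,.055)] if len(c)>4 else"")
    m=blobs(mask(im,(100,120,40),(125,255,255),(100,150,260,345) if n=="top" else (100,100,380,460)),300)
    print(n,"lid",[cv2.boundingRect(c) for c in m])
```

```text
[0.5216171  0.10315826 0.29339054] [-179.29804183  -60.06722895   89.1705233 ] 8.55 0.06723210745278779
side (281, 230, 58, 28) 1019.0 [(array([ 0.56616974, -0.16249071]), 0.1756487786769867, 0.08011996746063232, 46.33314895629883)]
side lid [(144, 273, 179, 164), (336, 127, 44, 43)]
top (158, 272, 42, 21) 684.0 [(array([0.4377065, 0.257765 ]), 0.11241533607244492, 0.05248438939452171, 86.05432891845703)]
top (159, 238, 41, 23) 682.5 [(array([0.52947289, 0.25679076]), 0.11028736084699631, 0.055292755365371704, -84.73743104934692)]
top (165, 203, 23, 22) 377.0 [(array([0.62830859, 0.26198986]), 0.05932139605283737, 0.056364208459854126, 82.5184097290039)]
top lid [(133, 166, 26, 164)]
```

```bash
cat > holes.py <<'E'
from h import *
def holes(n,im,roi,z,k=6,thr=None):
    x0,y0,x1,y1=roi
    u=cv2.resize(im[y0:y1,x0:x1],None,fx=k,fy=k,interpolation=cv2.INTER_CUBIC)
    m=mask(u,(0,90,50),(14,255,255),(0,0,u.shape[1],u.shape[0]))
    if thr: m=np.where(u[:,:,0]>thr,m,0).astype(np.uint8)
    cs,h=cv2.findContours(m,cv2.RETR_CCOMP,cv2.CHAIN_APPROX_NONE);out=[]
    for c,hh in zip(cs,h[0]):
        A=cv2.contourArea(c)
        if hh[3]>=0 and A>6*k*k*.6:
            M=cv2.moments(c);px=((M["m10"]/M["m00"]+.5)/k-.5+x0,(M["m01"]/M["m00"]+.5)/k-.5+y0)
            out.append((round(A/k/k,1),np.round(px,1),plane(n,px,z).round(4)))
    return out
E
python3 - <<'E'
from holes import *
t=cv2.imread("pics/top_o.png")[:,:,::-1].copy()
for q in holes("top",t,(145,190,215,305),.055):print(q)
# white logger inside chest
for c in blobs(mask(t,(0,0,150),(180,50,255),(145,165,212,330)),20):print("white",cv2.boundingRect(c),rect("top",c,.048))
# bricks' top-face edges: red channel levels
for c in blobs(mask(t,(0,90,50),(14,255,255),(145,190,215,305)),100):
    x,y,w,h=cv2.boundingRect(c);print(x,y,[int(v) for v in t[y+h//2+3,x-3:x+w+3,0]])
E
```

```text
(25.5, array([186.5, 282.5]), array([0.4363, 0.2346, 0.055 ]))
(25.4, array([174.7, 282.2]), array([0.438 , 0.2667, 0.055 ]))
(25.2, array([163.1, 281.8]), array([0.4398, 0.2985, 0.055 ]))
(5.8, array([195.7, 279.5]), array([0.4441, 0.2093, 0.055 ]))
(25.1, array([163.7, 250.2]), array([0.5263, 0.2964, 0.055 ]))
(25.0, array([175.4, 248.7]), array([0.5297, 0.2644, 0.055 ]))
(25.2, array([186.9, 247.2]), array([0.533 , 0.2328, 0.055 ]))
(10.9, array([195.5, 244.6]), array([0.5396, 0.2091, 0.055 ]))
(24.3, array([174.9, 212.9]), array([0.6287, 0.2653, 0.055 ]))
white (158, 326, 23, 4) (array([0.31482202, 0.28479663]), 0.06022816151380539, 0.008130507543683052, 88.6314697265625)
white (158, 165, 54, 14) (array([0.74504024, 0.23970476]), 0.1481824368238449, 0.0366438627243042, 88.7002182006836)
158 272 [34, 33, 40, 82, 92, 91, 91, 85, 80, 88, 90, 90, 91, 92, 90, 89, 89, 92, 88, 68, 69, 73, 87, 91, 89, 89, 89, 91, 92, 86, 70, 56, 53, 67, 85, 89, 89, 88, 91, 68, 53, 60, 98, 92, 74, 98, 106, 106]
159 238 [25, 19, 30, 79, 91, 79, 55, 44, 47, 44, 72, 88, 90, 91, 91, 90, 89, 93, 86, 81, 89, 93, 92, 87, 90, 90, 87, 88, 89, 91, 90, 89, 88, 91, 90, 89, 89, 90, 93, 71, 52, 61, 82, 69, 94, 106, 105]
165 203 [101, 105, 108, 95, 91, 89, 89, 90, 90, 89, 90, 91, 90, 89, 87, 89, 88, 87, 88, 88, 89, 91, 65, 51, 53, 95, 103, 101, 106]
```

Call:
step_arm(
  rows=[
    {"angular": [0, -0.0555, 0], "slide": [0, 0, 0], "jaw": 0.8},
    {"angular": [0, -0.0555, 0], "slide": [0, 0, 0], "jaw": 0.8},
    {"angular": [0, -0.0555, 0], "slide": [0, 0, 0], "jaw": 0.8},
  ],
)

```text
time_s: 9.02
tool_pos: [0.5223, 0.1065, 0.2973]
tool_rot: [179.8, -29.5, 90.2]
force: [-0.2, 0.7, -0.8]
grip_width: 0.0696
grasp_force: 0.0
```

Run:
```python
from h import *
s=env.read_camera("side");t=env.read_camera("top")
cv2.imwrite("pics/open.png",np.hstack([cv2.resize(s[170:450,130:350],(440,560)),cv2.resize(t[160:340,120:235],(358,560),interpolation=cv2.INTER_CUBIC)])[:,:,::-1])
o=env.get_obs();print(o["tool_pos"],o["tool_rot"])
```

```text
[0.5221433  0.11347757 0.30080948] [179.35364207 -29.63121768  91.06436575]
```

View pics/open.png

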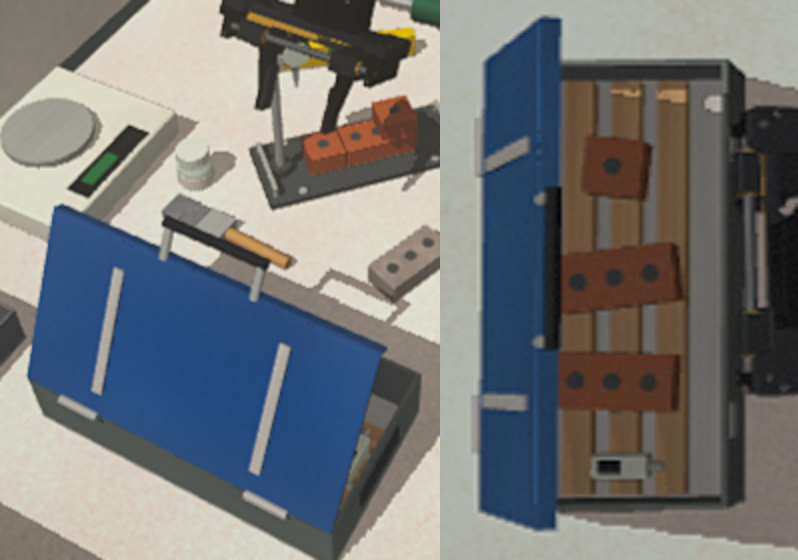

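The lid stands open. In the top crop the full bricks are at (613,280) and (612,382), the half bat at (612,165), and the white logger at (620,467) beside the lower full brick. Next I check the tip offset model in this pose.

Run:
```python
from h import *
p=np.array([.5221,.1135,.3008]);R=Ro.from_euler("xyz",[179.35,-29.6,91.06],degrees=True).as_matrix()
for nm,q in(("tool40",p-.04*R[:,2]),("world",p+[-.001,-.028,.028]),("none",p)): print(nm,q,proj("side",q),[proj("side",q+s*.042*R[:,1]).round(1) for s in(-1,1)])
```

```text
tool40 [0.52201178 0.09373858 0.33557756] [274.994748   229.84654801] [array([292.6, 236.2]), array([257.8, 223.6])]
world [0.5211 0.0855 0.3288] [277.4336213  229.88825296] [array([294.9, 236.2]), array([260.4, 223.7])]
none [0.5221 0.1135 0.3008] [271.08648633 247.25342404] [array([288.4, 253.8]), array([254.1, 240.9])]
```

Call:
step_arm(
  rows=[
    {"angular": [0.0167, 0, -0.0289], "slide": [0, 0, 0], "jaw": 0.75},
    {"angular": [0, 0, 0], "slide": [0, 0, 0], "jaw": 0.75},
  ],
)

```text
time_s: 9.38
tool_pos: [0.5221, 0.1059, 0.2954]
tool_rot: [-180.0, -30.0, 96.0]
force: [0.0, 0.3, 0.4]
grip_width: 0.0655
grasp_force: 0.0
```

```bash
cat > go.py <<'E'
import sys; from h import *
def go(target,rpy=None,back=0):
    o=env.get_obs();p=o["tool_pos"];R=Ro.from_euler("xyz",o["tool_rot"],degrees=True)
    print("t",o["time_s"],"p",p.round(4),"rot",o["tool_rot"].round(1),"w",round(o["grip_width"],4),"gf",round(o["grasp_force"],1),"F",o["force"].round(1))
    G=Ro.from_euler("xyz",rpy,degrees=True) if rpy else R
    t=np.array(target)-back*G.as_matrix()[:,2]
    print("slide units (now axes)",(R.as_matrix().T@(t-p)/.5).round(4),"dist",np.linalg.norm(t-p).round(3),"turn units",((R.inv()*G).as_rotvec()/np.pi).round(4), "slide in goal axes",(G.as_matrix().T@(t-p)/.5).round(4))
E
python3 -c "
from go import *
go([.5305,.292,.006],[180,-30,96],.1)"
```

```text
t 9.375 p [0.5221 0.1059 0.2954] rot [-180.  -30.   96.] w 0.0655 gf 0.0 F [0.  0.3 0.4]
slide units (now axes) [0.0293 0.0561 0.4855] dist 0.245 turn units [-0.0003 -0.0002  0.0001] slide in goal axes [0.0296 0.0556 0.4855]
```

Call:
step_arm(
  rows=[
    {"angular": [0, 0, 0], "slide": [0.006, 0.011, 0.097], "jaw": 0.77},
    {"angular": [0, 0, 0], "slide": [0.006, 0.011, 0.097], "jaw": 0.77},
    {"angular": [0, 0, 0], "slide": [0.006, 0.011, 0.097], "jaw": 0.77},
    {"angular": [0, 0, 0], "slide": [0.006, 0.011, 0.097], "jaw": 0.77},
    {"angular": [0, 0, 0], "slide": [0.006, 0.011, 0.097], "jaw": 0.77},
    {"angular": [0, 0, 0], "slide": [0, 0, 0.06], "jaw": 0.77},
    {"angular": [0, 0, 0], "slide": [0, 0, 0.06], "jaw": 0.77},
    {"angular": [0, 0, 0], "slide": [0, 0, 0], "jaw": 0.77},
  ],
)

```text
time_s: 10.38
tool_pos: [0.5292, 0.2715, 0.039]
tool_rot: [-179.6, -30.0, 95.8]
force: [-0.2, 0.8, 0.5]
grip_width: 0.0668
grasp_force: 0.0
```

Run:
```python
from go import *
go([.5305,.292,.006],[180,-30,96])
t=env.read_camera("top");cv2.imwrite("pics/t3.png",t[:,:,::-1])
# finger pixels: dark blobs around brick B in chest region
x0,y0,x1,y1=155,215,215,275
g=t[y0:y1,x0:x1].max(2)
for r in range(0,60,2): print(y0+r,"".join("#" if v<45 else "+" if v<75 else "." for v in g[r]))
```

```text
t 10.375 p [0.5292 0.2715 0.039 ] rot [-179.6  -30.    95.8] w 0.0668 gf 0.0 F [-0.2  0.8  0.5]
slide units (now axes) [0.002  0.0072 0.0774] dist 0.039 turn units [-0.0017 -0.0003 -0.0009] slide in goal axes [0.002  0.0068 0.0774]
215 ..............++++############################+++####+++++++
217 .................++##########################+.+###++#++.+.+
219 ................+############################+++#######+.+++
221 ####...........+############################++#########++.++
223 ####...........########################+################+..+
225 ####...........+######################++#####++#######+++.++
227 ####...........+####################++++###++++#########+..+
229 ####...........+###################+++++#++++++#########++.+
231 ####..........+....+++############+.+++++++++++#########++.+
233 ####..........+....#++###########+.++++++++++++#########++.+
235 ####..........+.....++#++########++++++++++++++#########++++
237 ####..........+.....+#+..########+.+++++++++++++######+++.++
239 ####..........+.....++#..+#######+.++++++++++++++#+####+++++
241 ####...............
[... 381 characters left out ...]
+..........++++.+###########################++++++
255 ####.................++##.+############################+++++
257 ####..................+++..############################+++++
259 ####..........++++...+###+###########################+++++++
261 ####..........+.....##############################+.....++#+
263 ####..........+.....##############################+.....++##
265 ###+..........+.....+##############################.....++##
267 ###+..........+.....+##############################+....++##
269 ###+..........+.....+################################+..++##
271 ###+..........+.........+#############################..++##
273 ..............+..+.....+#########################++###..++##
```

Call:
step_arm(
  rows=[
    {"angular": [0, 0, 0], "slide": [0.001, 0.003, 0.04], "jaw": 0.77},
    {"angular": [0, 0, 0], "slide": [0.001, 0.003, 0.037], "jaw": 0.77},
    {"angular": [0, 0, 0], "slide": [0, 0, 0], "jaw": 0.77},
  ],
)

```text
time_s: 10.8
tool_pos: [0.5322, 0.2911, 0.0072]
tool_rot: [-179.8, -30.0, 95.9]
force: [-0.3, -0.3, 0.7]
grip_width: 0.0668
grasp_force: 0.0
```

Call:
step_arm(
  rows=[
    {"angular": [0, 0, 0], "slide": [0, 0, 0], "jaw": 0.4},
    {"angular": [0, 0, 0], "slide": [0, 0, 0], "jaw": 0.4},
    {"angular": [0, 0, 0], "slide": [0, 0, 0], "jaw": 0.4},
    {"angular": [0, 0, 0], "slide": [0, 0, 0], "jaw": 0.4},
  ],
  newtons=40,
)

```text
time_s: 11.3
tool_pos: [0.5314, 0.2909, 0.0078]
tool_rot: [-179.7, -30.0, 95.9]
force: [-5.0, -1.3, 4.3]
grip_width: 0.0508
grasp_force: 40.0
```

Call:
step_arm(
  rows=[
    {"angular": [0, 0, 0], "slide": [0.01, 0, -0.0173], "jaw": 0.4},
    {"angular": [0, 0, 0], "slide": [0.025, 0, -0.0433], "jaw": 0.4},
    {"angular": [0, 0, 0], "slide": [0.025, 0, -0.0433], "jaw": 0.4},
    {"angular": [0, 0, 0], "slide": [0, 0, -0.1], "jaw": 0.4},
    {"angular": [0, 0, 0], "slide": [0, 0, -0.1], "jaw": 0.4},
    {"angular": [0, 0, 0], "slide": [0, 0, -0.1], "jaw": 0.4},
    {"angular": [0, 0, 0], "slide": [0, 0, 0], "jaw": 0.4},
  ],
)

```text
time_s: 12.18
tool_pos: [0.5455, 0.2134, 0.2008]
tool_rot: [179.5, -29.8, 95.8]
force: [-0.0, -0.6, -4.6]
grip_width: 0.0506
grasp_force: 40.0
```

Run:
```python
from holes import *; from go import *
go([.5305,.1,.2],[180,-30,46])
for n,roi in(("top",(150,190,330,300)),("side",(180,180,340,420))):
    im=env.read_camera(n);cv2.imwrite(f"pics/{n}_h.png",im[:,:,::-1])
    print(n,[(cv2.boundingRect(c),cv2.contourArea(c)) for c in blobs(mask(im,(0,90,50),(14,255,255),roi),30)])
    for q in holes(n,im,roi,.17):print(q)
```

```text
t 12.175 p [0.5455 0.2134 0.2008] rot [179.5 -29.8  95.8] w 0.0506 gf 40.0 F [-0.  -0.6 -4.6]
slide units (now axes) [-0.1939 -0.0519 -0.1097] dist 0.114 turn units [-1.354e-01  1.000e-04  2.400e-01] slide in goal axes [-0.16    0.136  -0.0907]
top [((158, 272, 40, 21), 682.0), ((163, 227, 21, 24), 363.5), ((165, 203, 16, 21), 187.0), ((311, 201, 19, 31), 308.0)]
(25.1, array([186.5, 282.5]), array([0.4367, 0.2068, 0.17  ]))
(25.1, array([174.7, 282.2]), array([0.4383, 0.2364, 0.17  ]))
(25.4, array([163.1, 281.8]), array([0.4399, 0.2658, 0.17  ]))
(32.6, array([172.8, 237.8]), array([0.5509, 0.2407, 0.17  ]))
(23.3, array([323.3, 212.7]), array([ 0.606, -0.143,  0.17 ]))
side [((225, 291, 29, 19), 213.5), ((233, 266, 28, 29), 423.5), ((280, 218, 59, 36), 1111.0)]
(29.8, array([244.9, 285.2]), array([0.5839, 0.1407, 0.17  ]))
(27.7, array([251.6, 274.6]), array([0.5875, 0.1057, 0.17  ]))
(14.0, array([291. , 241.3]), array([ 0.5577, -0.0345,  0.17  ]))
(13.5, array([307.4, 237.6]), array([ 0.5271, -0.0651,  0.17  ]))
(9.3, array([317.1, 235.2]), array([ 0.5092, -0.0842,  0.17  ]))
(13.7, array([326.8, 224.3]), array([ 0.5047, -0.1318,  0.17  ]))
```

Run:
```python
from h import *
print(plane("top",(172.8,237.8),.248))
for a in((244.9,285.2),(251.6,274.6)): print(tri(a,(172.8,237.8)),plane("side",a,.248))
```

```text
[0.54466454 0.21993313 0.248     ]
(array([0.53715551, 0.21079151, 0.27126687]), np.float64(0.0125618629914587)) [0.54316658 0.1932503  0.248     ]
(array([0.53028439, 0.20102184, 0.29949047]), np.float64(0.02271400040043464)) [0.54621958 0.16120678 0.248     ]
```

Call:
step_arm(
  rows=[
    {"angular": [0, 0, 0], "slide": [-0.103, -0.0126, -0.0597], "jaw": 0.4},
    {"angular": [0, 0, 0], "slide": [-0.103, -0.0126, -0.0597], "jaw": 0.4},
    {"angular": [-0.0278, 0, 0.048], "slide": [0, 0, 0], "jaw": 0.4},
    {"angular": [-0.0278, 0, 0.048], "slide": [0, 0, 0], "jaw": 0.4},
    {"angular": [-0.0278, 0, 0.048], "slide": [0, 0, 0], "jaw": 0.4},
    {"angular": [-0.0278, 0, 0.048], "slide": [0, 0, 0], "jaw": 0.4},
    {"angular": [-0.0278, 0, 0.048], "slide": [0, 0, 0], "jaw": 0.4},
    {"angular": [0, 0, 0], "slide": [0, 0, 0], "jaw": 0.4},
  ],
)

```text
time_s: 13.28
tool_pos: [0.5379, 0.0988, 0.1953]
tool_rot: [180.0, -29.7, 46.3]
force: [0.4, -0.1, -3.7]
grip_width: 0.0503
grasp_force: 40.0
```

Run:
```python
from holes import *; from go import *
go([.521,-.061,.157],[180,-30,46])
for n,roi in(("top",(190,190,330,350)),("side",(180,180,340,420))):
    im=env.read_camera(n)
    for q in holes(n,im,roi,.244):print(n,*q)
```

```text
t 13.275 p [0.5379 0.0988 0.1953] rot [180.  -29.7  46.3] w 0.0503 gf 40.0 F [ 0.4 -0.1 -3.7]
slide units (now axes) [-0.259   0.1963 -0.0597] dist 0.165 turn units [-0.0009  0.0015  0.0016] slide in goal axes [-0.2578  0.1977 -0.0604]
top 4.1 [195.1 288.1] [0.4231 0.1685 0.244 ]
top 7.5 [195.7 279.3] [0.4442 0.1668 0.244 ]
top 31.8 [221.9 236.9] [0.5444 0.1031 0.244 ]
top 23.2 [323.3 212.7] [ 0.5972 -0.1421  0.244 ]
side 25.7 [265.9 259.3] [0.5439 0.1049 0.244 ]
side 24.3 [279.6 255.8] [0.5219 0.0815 0.244 ]
```

Run:
```python
from h import *
print(tri((265.9,259.3),(221.9,236.9)))
```

```text
(array([0.54465711, 0.10343296, 0.2420939 ]), np.float64(0.0002110312474449481))
```

Call:
step_arm(
  rows=[
    {"angular": [0, 0, 0], "slide": [-0.065, 0.049, -0.015], "jaw": 0.4},
    {"angular": [0, 0, 0], "slide": [-0.065, 0.049, -0.015], "jaw": 0.4},
    {"angular": [0, 0, 0], "slide": [-0.065, 0.049, -0.015], "jaw": 0.4},
    {"angular": [0, 0, 0], "slide": [-0.064, 0.049, -0.015], "jaw": 0.4},
    {"angular": [0, 0, 0], "slide": [0, 0, 0], "jaw": 0.4},
  ],
)

```text
time_s: 14.0
tool_pos: [0.5229, -0.0674, 0.1573]
tool_rot: [-179.8, -30.0, 45.7]
force: [-0.5, 0.2, -4.7]
grip_width: 0.0506
grasp_force: 40.0
```

Run:
```python
from go import *
go([.6198,-.1462,.092],[180,-30,46])
```

```text
t 14.0 p [ 0.5229 -0.0674  0.1573] rot [-179.8  -30.    45.7] w 0.0506 gf 40.0 F [-0.5  0.2 -4.7]
slide units (now axes) [-0.0455  0.2491  0.1238] dist 0.141 turn units [ 0.0001  0.     -0.0016] slide in goal axes [-0.0468  0.2489  0.1237]
```

Call:
step_arm(
  rows=[
    {"angular": [0, 0, 0], "slide": [-0.0155, 0.083, 0.0412], "jaw": 0.4},
    {"angular": [0, 0, 0], "slide": [-0.0155, 0.083, 0.0412], "jaw": 0.4},
    {"angular": [0, 0, 0], "slide": [-0.0155, 0.083, 0.0412], "jaw": 0.4},
    {"angular": [0, 0, 0], "slide": [0, 0, 0], "jaw": 0.4},
  ],
)

```text
time_s: 14.5
tool_pos: [0.6207, -0.1431, 0.0899]
tool_rot: [-179.6, -30.1, 45.8]
force: [-1.2, 0.6, -4.1]
grip_width: 0.0513
grasp_force: 40.0
```

```bash
cat > look.py <<'E'
from holes import *; from go import *
def look(z,p0=None):
    for n,roi in(("top",(300,190,375,270)),("side",(260,190,350,260))):
        im=env.read_camera(n)
        for a,px,X in holes(n,im,roi,z):
            d=X[:2]-[.5843,-.1834];c,s=np.cos(np.radians(46.1)),np.sin(np.radians(46.1))
            print(n,a,px,X,"carrier",np.round([1e3*(c*d[0]+s*d[1]),1e3*(-s*d[0]+c*d[1])],1))
E
python3 - <<'E'
from look import *
go([.6198,-.1462,.030],[180,-30,46]);look(.140)
E
```

```text
t 14.5 p [ 0.6207 -0.1431  0.0899] rot [-179.6  -30.1   45.8] w 0.0513 gf 40.0 F [-1.2  0.6 -4.1]
slide units (now axes) [-0.065   0.0037  0.1009] dist 0.06 turn units [-0.0014 -0.0004 -0.0011] slide in goal axes [-0.0649  0.003   0.101 ]
top 27.1 [321.6 206.1] [ 0.6271 -0.1393  0.14  ] carrier [61.5 -0.3]
side 14.2 [291.  241.3] [ 0.5725 -0.0603  0.14  ] carrier [80.5 93.9]
side 14.7 [307.4 237.5] [ 0.5413 -0.0922  0.14  ] carrier [35.9 94.2]
side 10.1 [317.1 235. ] [ 0.5227 -0.1123  0.14  ] carrier [ 8.5 93.7]
side 15.6 [287.2 217.9] [ 0.6246 -0.1343  0.14  ] carrier [63.3  5. ]
side 14.0 [298.3 215.4] [ 0.6024 -0.1569  0.14  ] carrier [31.6  5.3]
```

Call:
step_arm(
  rows=[
    {"angular": [0, 0, 0], "slide": [-0.025, 0, 0.0375], "jaw": 0.4},
    {"angular": [0, 0, 0], "slide": [-0.025, 0, 0.0375], "jaw": 0.4},
    {"angular": [0, 0, 0], "slide": [0, 0, 0], "jaw": 0.4},
  ],
)

```text
time_s: 14.98
tool_pos: [0.6164, -0.1424, 0.0481]
tool_rot: [-179.8, -29.9, 46.0]
force: [-0.5, -0.2, -4.4]
grip_width: 0.0505
grasp_force: 40.0
```

Run:
```python
from look import *
go([.6198,-.1462,.030],[180,-30,46]);look(.091)
```

```text
t 14.975 p [ 0.6164 -0.1424  0.0481] rot [-179.8  -29.9   46. ] w 0.0505 gf 40.0 F [-0.5 -0.2 -4.4]
slide units (now axes) [-0.0186  0.0103  0.031 ] dist 0.019 turn units [-0.0009  0.0005  0.0002] slide in goal axes [-0.0187  0.0102  0.031 ]
top 24.5 [321.2 209.8] [ 0.6234 -0.1385  0.091 ] carrier [59.5  3. ]
side 15.3 [288.7 229.1] [ 0.6255 -0.1418  0.091 ] carrier [58.5 -0.8]
side 14.4 [299.6 226.4] [ 0.6035 -0.1652  0.091 ] carrier [26.4 -1.2]
```

Call:
step_arm(
  rows=[
    {"angular": [0, 0, 0], "slide": [-0.014, 0.005, 0.0242], "jaw": 0.4},
    {"angular": [0, 0, 0], "slide": [0, 0, 0], "jaw": 0.4},
  ],
)

```text
time_s: 15.32
tool_pos: [0.6192, -0.1456, 0.0343]
tool_rot: [-180.0, -29.9, 46.0]
force: [-0.4, 0.2, -5.3]
grip_width: 0.0505
grasp_force: 40.0
```

Call:
step_arm(
  rows=[
    {"angular": [0, 0, 0], "slide": [-0.002, 0, 0.0035], "jaw": 0.4},
    {"angular": [0, 0, 0], "slide": [0, 0, 0], "jaw": 0.4},
  ],
)

```text
time_s: 15.58
tool_pos: [0.6199, -0.1456, 0.0331]
tool_rot: [180.0, -30.0, 46.0]
force: [-0.4, 1.2, -3.3]
grip_width: 0.051
grasp_force: 40.0
```

Run:
```python
from look import *
go([.6198,-.1462,.030],[180,-30,46]);look(.079)
```

```text
t 15.575 p [ 0.6199 -0.1456  0.0331] rot [180. -30.  46.] w 0.051 gf 40.0 F [-0.4  1.2 -3.3]
slide units (now axes) [-0.0039  0.0008  0.0048] dist 0.003 turn units [0.0001 0.0002 0.0002] slide in goal axes [-0.0039  0.0008  0.0048]
top 24.9 [322.2 209.2] [ 0.6265 -0.1413  0.079 ] carrier [59.6 -1.2]
side 14.9 [288.6 232.4] [ 0.6257 -0.1407  0.079 ] carrier [59.5 -0.2]
side 13.9 [299.5 229.9] [ 0.6034 -0.1636  0.079 ] carrier [27.5 -0. ]
```

Call:
step_arm(
  rows=[
    {"angular": [0, 0, 0], "slide": [-0.002, 0, 0.0035], "jaw": 0.4},
    {"angular": [0, 0, 0], "slide": [0, 0, 0], "jaw": 0.4},
  ],
)

```text
time_s: 15.92
tool_pos: [0.6199, -0.1457, 0.031]
tool_rot: [180.0, -30.0, 46.0]
force: [0.4, 0.5, -3.3]
grip_width: 0.0506
grasp_force: 40.0
```

Call:
step_arm(
  rows=[
    {"angular": [0, 0, 0], "slide": [-0.001, 0, 0.0017], "jaw": 0.4},
    {"angular": [0, 0, 0], "slide": [0, 0, 0], "jaw": 0.4},
  ],
)

```text
time_s: 16.18
tool_pos: [0.6199, -0.1456, 0.0309]
tool_rot: [180.0, -30.0, 46.0]
force: [-5.1, -0.4, 5.5]
grip_width: 0.0505
grasp_force: 40.0
```

Call:
step_arm(
  rows=[
    {"angular": [0, 0, 0], "slide": [0, 0, 0], "jaw": 0.65},
    {"angular": [0, 0, 0], "slide": [0, 0, 0], "jaw": 0.75},
    {"angular": [0, 0, 0], "slide": [0, 0, 0], "jaw": 0.8},
    {"angular": [0, 0, 0], "slide": [0.02, 0, -0.035], "jaw": 0.8},
    {"angular": [0, 0, 0], "slide": [0.02, 0, -0.035], "jaw": 0.8},
    {"angular": [0, 0, 0], "slide": [0, 0.1, -0.05], "jaw": 0.8},
    {"angular": [0, 0, 0], "slide": [-0.03, -0.11, -0.05], "jaw": 0.8},
    {"angular": [0, 0, 0], "slide": [-0.03, -0.11, -0.05], "jaw": 0.8},
    {"angular": [0, 0, 0], "slide": [-0.03, -0.11, -0.05], "jaw": 0.8},
    {"angular": [0, 0, 0], "slide": [0, -0.11, -0.03], "jaw": 0.8},
  ],
)

```text
time_s: 17.42
tool_pos: [0.4294, -0.0972, 0.1491]
tool_rot: [179.8, -29.9, 46.0]
force: [-1.4, 0.0, 2.0]
grip_width: 0.0696
grasp_force: 0.0
```

Run:
```python
from look import *
go([.521,.061,.30],[180,-30,87]);look(.078)
```

```text
t 17.425 p [ 0.4294 -0.0972  0.1491] rot [179.8 -29.9  46. ] w 0.0696 gf 0.0 F [-1.4  0.   2. ]
slide units (now axes) [ 0.4582 -0.0877 -0.0846] dist 0.237 turn units [ 0.1148  0.0006 -0.1973] slide in goal axes [ 0.4329  0.1664 -0.0986]
top 24.1 [352.9 237.9] [ 0.5465 -0.2227  0.078 ] carrier [-54.5  -0. ]
top 24.2 [339.7 225.2] [ 0.5819 -0.1878  0.078 ] carrier [-4.8 -1.3]
top 24.8 [331.  217.2] [ 0.6042 -0.1647  0.078 ] carrier [27.3 -1.4]
top 24.1 [322.3 209.3] [ 0.6264 -0.1416  0.078 ] carrier [59.3 -1.4]
side 14.8 [288.7 233. ] [ 0.6249 -0.1395  0.078 ] carrier [59.8  1.2]
side 13.6 [299.5 230.4] [ 0.6029 -0.1627  0.078 ] carrier [27.8  1. ]
side 14.2 [310.2 227.9] [ 0.5806 -0.1858  0.078 ] carrier [-4.3  1. ]
side 13.8 [326.8 224.3] [ 0.5451 -0.2206  0.078 ] carrier [-54.    2.5]
```

Call:
step_arm(
  rows=[
    {"angular": [0.023, 0, -0.0395], "slide": [0.01, 0, -0.0173], "jaw": 0.77},
    {"angular": [0.023, 0, -0.0395], "slide": [0.01, 0, -0.0173], "jaw": 0.77},
    {"angular": [0.023, 0, -0.0395], "slide": [0.01, 0, -0.0173], "jaw": 0.77},
    {"angular": [0.023, 0, -0.0395], "slide": [0.01, 0, -0.0173], "jaw": 0.77},
    {"angular": [0.023, 0, -0.0395], "slide": [0.01, 0, -0.0173], "jaw": 0.77},
    {"angular": [0, 0, 0], "slide": [0, 0, 0], "jaw": 0.77},
  ],
)

```text
time_s: 18.27
tool_pos: [0.4328, -0.097, 0.1986]
tool_rot: [180.0, -30.0, 87.2]
force: [-0.4, 0.1, -0.4]
grip_width: 0.0672
grasp_force: 0.0
```

Run:
```python
from look import *
go([.4378,.2912,.0075],[180,-30,87],.15)
t=env.read_camera("top")
for q in holes("top",t,(145,190,215,305),.055):print(q)
```

```text
t 18.275 p [ 0.4328 -0.097   0.1986] rot [180.  -30.   87.2] w 0.0672 gf 0.0 F [-0.4  0.1 -0.4]
slide units (now axes) [ 0.4809 -0.0284  0.4189] dist 0.319 turn units [-0.0004  0.0001  0.0011] slide in goal axes [ 0.4808 -0.0306  0.419 ]
(3.9, array([195. , 288.1]), array([0.4207, 0.2113, 0.055 ]))
(25.4, array([186.5, 282.5]), array([0.4364, 0.2346, 0.055 ]))
(25.5, array([174.7, 282.2]), array([0.4381, 0.2667, 0.055 ]))
(25.2, array([163.1, 281.8]), array([0.4398, 0.2985, 0.055 ]))
(6.9, array([195.7, 279.4]), array([0.4442, 0.2093, 0.055 ]))
(24.4, array([174.9, 212.9]), array([0.6287, 0.2652, 0.055 ]))
```

Call:
step_arm(
  rows=[
    {"angular": [0, 0, 0], "slide": [0.08, -0.005, 0.07], "jaw": 0.77},
    {"angular": [0, 0, 0], "slide": [0.08, -0.005, 0.07], "jaw": 0.77},
    {"angular": [0, 0, 0], "slide": [0.08, -0.005, 0.07], "jaw": 0.77},
    {"angular": [0, 0, 0], "slide": [0.08, -0.005, 0.07], "jaw": 0.77},
    {"angular": [0, 0, 0], "slide": [0.08, -0.005, 0.07], "jaw": 0.77},
    {"angular": [0, 0, 0], "slide": [0.08, -0.005, 0.07], "jaw": 0.77},
    {"angular": [0, 0, 0], "slide": [0, 0, 0.1], "jaw": 0.77},
    {"angular": [0, 0, 0], "slide": [0, 0, 0], "jaw": 0.77},
  ],
)

```text
time_s: 19.32
tool_pos: [0.4282, 0.2424, 0.0899]
tool_rot: [-179.5, -30.0, 87.0]
force: [0.2, -0.6, 0.6]
grip_width: 0.0671
grasp_force: 0.0
```

Run:
```python
from look import *
go([.4378,.2912,.0075],[180,-30,87])
```

```text
t 19.325 p [0.4282 0.2424 0.0899] rot [-179.5  -30.    87. ] w 0.0671 gf 0.0 F [ 0.2 -0.6  0.6]
slide units (now axes) [0.003  0.0159 0.1918] dist 0.096 turn units [-0.003   0.0001  0.0001] slide in goal axes [0.0029 0.0141 0.192 ]
```

Call:
step_arm(
  rows=[
    {"angular": [0, 0, 0], "slide": [0.0015, 0.008, 0.07], "jaw": 0.77},
    {"angular": [0, 0, 0], "slide": [0.0015, 0.006, 0.07], "jaw": 0.77},
    {"angular": [0, 0, 0], "slide": [0, 0, 0.05], "jaw": 0.77},
    {"angular": [0, 0, 0], "slide": [0, 0, 0], "jaw": 0.77},
  ],
)

```text
time_s: 19.82
tool_pos: [0.4405, 0.2887, 0.0102]
tool_rot: [-179.6, -30.0, 86.9]
force: [1.4, -0.8, -0.4]
grip_width: 0.0672
grasp_force: 0.0
```

Call:
step_arm(
  rows=[
    {"angular": [0, 0, 0], "slide": [0, 0, 0], "jaw": 0.4},
    {"angular": [0, 0, 0], "slide": [0, 0, 0], "jaw": 0.4},
    {"angular": [0, 0, 0], "slide": [0, 0, 0], "jaw": 0.4},
    {"angular": [0, 0, 0], "slide": [0, 0, 0], "jaw": 0.4},
  ],
  newtons=40,
)

```text
time_s: 20.32
tool_pos: [0.4407, 0.2889, 0.0112]
tool_rot: [-179.8, -29.9, 87.0]
force: [-5.7, -5.5, 8.6]
grip_width: 0.0502
grasp_force: 40.0
```

Call:
step_arm(
  rows=[
    {"angular": [0, 0, 0], "slide": [0.01, 0, -0.0173], "jaw": 0.4},
    {"angular": [0, 0, 0], "slide": [0.025, 0, -0.0433], "jaw": 0.4},
    {"angular": [0, 0, 0], "slide": [0.025, 0, -0.0433], "jaw": 0.4},
    {"angular": [0, 0, 0], "slide": [0, 0, -0.1], "jaw": 0.4},
    {"angular": [0, 0, 0], "slide": [0, 0, -0.1], "jaw": 0.4},
    {"angular": [0, 0, 0], "slide": [0, 0, -0.1], "jaw": 0.4},
    {"angular": [0, 0, 0], "slide": [-0.1, 0, -0.06], "jaw": 0.4},
    {"angular": [0, 0, 0], "slide": [-0.1, 0, -0.06], "jaw": 0.4},
    {"angular": [-0.0285, 0, 0.0493], "slide": [0, 0, 0], "jaw": 0.4},
    {"angular": [-0.0285, 0, 0.0493], "slide": [0, 0, 0], "jaw": 0.4},
  ],
)

```text
time_s: 21.58
tool_pos: [0.433, 0.093, 0.2014]
tool_rot: [-179.9, -29.5, 68.1]
force: [-0.4, 0.1, -4.6]
grip_width: 0.0505
grasp_force: 40.0
```

Call:
step_arm(
  rows=[
    {"angular": [-0.0285, 0, 0.0493], "slide": [0, 0, 0], "jaw": 0.4},
    {"angular": [-0.0285, 0, 0.0493], "slide": [0, 0, 0], "jaw": 0.4},
    {"angular": [0, 0, 0], "slide": [0, 0, 0], "jaw": 0.4},
  ],
)

```text
time_s: 21.95
tool_pos: [0.441, 0.0965, 0.1972]
tool_rot: [-179.5, -29.0, 60.5]
force: [-0.4, 1.6, -2.8]
grip_width: 0.0505
grasp_force: 40.0
```

```bash
cat > held.py <<'E'
from holes import *; from go import *
def held(target,rpy,roi_t,roi_s,dz=.048):
    go(target,rpy);o=env.get_obs();p=o["tool_pos"];z=p[2]+dz
    a=np.radians(o["tool_rot"][2]);h=np.array([np.cos(a),np.sin(a)]);l=np.array([-h[1],h[0]])
    for n,roi in(("top",roi_t),("side",roi_s)):
        for A,px,X in holes(n,env.read_camera(n),roi,z):
            d=X[:2]-p[:2];print(n,A,px,X,"rel along/lat mm",np.round([1e3*d@h,1e3*d@l],1))
E
python3 - <<'E'
from held import *
held([.521,-.061,.20],[180,-30,46],(190,190,300,350),(180,180,350,420),.045)
E
```

```text
t 21.95 p [0.441  0.0965 0.1972] rot [-179.5  -29.    60.5] w 0.0505 gf 40.0 F [-0.4  1.6 -2.8]
slide units (now axes) [-0.1683  0.2936 -0.1019] dist 0.177 turn units [-0.0423  0.0061  0.0701] slide in goal axes [-0.0972  0.334  -0.0625]
top 32.0 [221.6 277.1] [0.448  0.1053 0.2422] rel along/lat mm [11.1 -1.8]
side 27.3 [303.9 275.6] [0.4464 0.1075 0.2422] rel along/lat mm [12.2  0.7]
side 26.2 [316.  269.4] [0.4311 0.0792 0.2422] rel along/lat mm [-19.9   0.1]
side 14.5 [288.7 233. ] [0.5399 0.0061 0.2422] rel along/lat mm [ -30.  -130.6]
side 13.3 [299.5 230.4] [ 0.5215 -0.0133  0.2422] rel along/lat mm [ -55.9 -124.2]
```

Run:
```python
from go import *
go([.485,-.0974,.165],[180,-30,46])
```

```text
t 22.05 p [0.4418 0.0942 0.1971] rot [-179.6  -28.9   60.3] w 0.0505 gf 40.0 F [-0.2 -0.  -2.4]
slide units (now axes) [-0.2848  0.2645 -0.0859] dist 0.199 turn units [-0.0414  0.0064  0.0689] slide in goal axes [-0.2189  0.3284 -0.0522]
```

Call:
step_arm(
  rows=[
    {"angular": [0, 0, 0], "slide": [-0.071, 0.066, -0.0215], "jaw": 0.4},
    {"angular": [0, 0, 0], "slide": [-0.071, 0.066, -0.0215], "jaw": 0.4},
    {"angular": [0, 0, 0], "slide": [-0.071, 0.066, -0.0215], "jaw": 0.4},
    {"angular": [0, 0, 0], "slide": [-0.071, 0.066, -0.0215], "jaw": 0.4},
    {"angular": [-0.0207, 0.003, 0.0345], "slide": [0, 0, 0], "jaw": 0.4},
    {"angular": [-0.0207, 0.003, 0.0345], "slide": [0, 0, 0], "jaw": 0.4},
    {"angular": [0, 0, 0], "slide": [0, 0, 0], "jaw": 0.4},
  ],
)

```text
time_s: 22.92
tool_pos: [0.4835, -0.0997, 0.1649]
tool_rot: [-180.0, -29.9, 45.7]
force: [-0.5, -0.3, -3.4]
grip_width: 0.0508
grasp_force: 40.0
```

Run:
```python
from held import *
held([.5789,-.1875,.105],[180,-30,46],(250,190,340,350),(260,180,380,290),.045)
```

```text
t 22.925 p [ 0.4835 -0.0997  0.1649] rot [-180.   -29.9   45.7] w 0.0508 gf 40.0 F [-0.5 -0.3 -3.4]
slide units (now axes) [-0.0531  0.2593  0.1076] dist 0.143 turn units [ 0.0008  0.0004 -0.0016] slide in goal axes [-0.0546  0.2593  0.1069]
top 30.4 [313.8 265.9] [ 0.4702 -0.1161  0.2099] rel along/lat mm [-21.1  -2. ]
top 30.8 [304.4 257.2] [ 0.4923 -0.0933  0.2099] rel along/lat mm [10.7 -1.9]
top 25.0 [331.  217.2] [ 0.5896 -0.1614  0.2099] rel along/lat mm [  30. -119.]
top 24.3 [322.3 209.3] [ 0.6098 -0.1403  0.2099] rel along/lat mm [  59.2 -118.7]
side 14.8 [288.7 233. ] [ 0.5567 -0.0225  0.2099] rel along/lat mm [106.3   1.6]
side 13.5 [299.5 230.4] [ 0.5375 -0.0427  0.2099] rel along/lat mm [78.5  1.2]
side 14.1 [310.2 227.9] [ 0.5181 -0.0629  0.2099] rel along/lat mm [50.5  0.9]
side 18.1 [324.8 224.4] [ 0.4916 -0.0904  0.2099] rel along/lat mm [12.3  0.7]
side 18.6 [336.8 221.7] [ 0.4692 -0.1134  0.2099] rel along/lat mm [-19.8   0.6]
```

Call:
step_arm(
  rows=[
    {"angular": [0, 0, 0], "slide": [-0.018, 0.0865, 0.0358], "jaw": 0.4},
    {"angular": [0, 0, 0], "slide": [-0.018, 0.0865, 0.0358], "jaw": 0.4},
    {"angular": [0, 0, 0], "slide": [-0.018, 0.0865, 0.0358], "jaw": 0.4},
    {"angular": [0, 0, 0], "slide": [0, 0, 0], "jaw": 0.4},
    {"angular": [0, 0, 0], "slide": [0, 0, 0], "jaw": 0.4},
  ],
)

```text
time_s: 23.65
tool_pos: [0.58, -0.186, 0.1045]
tool_rot: [-179.9, -29.9, 45.8]
force: [-0.5, 0.6, -3.4]
grip_width: 0.0507
grasp_force: 40.0
```

Run:
```python
from look import *
go([.5789,-.1875,.0672],[180,-30,46]);look(env.get_obs()["tool_pos"][2]+.044)
```

```text
t 23.65 p [ 0.58   -0.186   0.1045] rot [-179.9  -29.9   45.8] w 0.0507 gf 40.0 F [-0.5  0.6 -3.4]
slide units (now axes) [-0.0405  0.0008  0.0629] dist 0.037 turn units [-0.0001  0.0003 -0.001 ] slide in goal axes [-0.0405  0.0006  0.0628]
top 26.8 [346.6 228.4] [ 0.5666 -0.2025  0.1485] carrier [-26.   -0.5]
top 26.4 [337.5 219.9] [ 0.589  -0.1796  0.1485] carrier [ 6.  -0.8]
top 4.2 [329.6 215.7] [ 0.6005 -0.1594  0.1485] carrier [28.5  5. ]
top 24.1 [322.3 209.3] [ 0.6176 -0.141   0.1485] carrier [53.6  5.4]
side 14.7 [288.7 233. ] [ 0.5884 -0.0769  0.1485] carrier [79.6 70.9]
side 13.5 [299.5 230.4] [ 0.5679 -0.0985  0.1485] carrier [49.8 70.7]
side 16.3 [310.3 227.9] [ 0.5469 -0.1202  0.1485] carrier [19.6 70.8]
side 15.8 [326.9 224.4] [ 0.5139 -0.1524  0.1485] carrier [-26.5  72.2]
side 14.8 [306.6 210.2] [ 0.5879 -0.1776  0.1485] carrier [6.7 1.4]
side 14.4 [317.6 207.7] [ 0.5657 -0.2006  0.1485] carrier [-25.3   1.5]
```

Call:
step_arm(
  rows=[
    {"angular": [0, 0, 0], "slide": [-0.0168, 0, 0.0261], "jaw": 0.4},
    {"angular": [0, 0, 0], "slide": [-0.0168, 0, 0.0261], "jaw": 0.4},
    {"angular": [0, 0, 0], "slide": [0, 0, 0], "jaw": 0.4},
    {"angular": [0, 0, 0], "slide": [0, 0, 0], "jaw": 0.4},
  ],
)

```text
time_s: 24.25
tool_pos: [0.579, -0.187, 0.0738]
tool_rot: [-179.9, -29.9, 45.8]
force: [-0.0, -0.0, -2.6]
grip_width: 0.0506
grasp_force: 40.0
```

Run:
```python
from look import *
go([.5789,-.1875,.0672],[180,-30,46]);look(env.get_obs()["tool_pos"][2]+.044)
```

```text
t 24.25 p [ 0.579  -0.187   0.0738] rot [-179.9  -29.9   45.8] w 0.0506 gf 40.0 F [-0.  -0.  -2.6]
slide units (now axes) [-0.0073  0.0006  0.011 ] dist 0.007 turn units [ 0.0003  0.0003 -0.0012] slide in goal axes [-0.0073  0.0006  0.011 ]
top 25.6 [346.3 229.8] [ 0.5656 -0.2032  0.1178] carrier [-27.2  -0.3]
top 25.6 [337.5 221.5] [ 0.5881 -0.1805  0.1178] carrier [ 4.7 -0.7]
top 10.8 [330.  216.3] [ 0.6024 -0.1612  0.1178] carrier [28.5  2.4]
top 24.0 [322.3 209.3] [ 0.6214 -0.1412  0.1178] carrier [56.1  2.5]
side 14.7 [288.7 233. ] [ 0.6043 -0.1042  0.1178] carrier [70.9 40.5]
side 12.0 [299.2 230.4] [ 0.5838 -0.1261  0.1178] carrier [40.9 40.1]
side 14.7 [307.  218.4] [ 0.5869 -0.1785  0.1178] carrier [5.3 1.5]
side 14.2 [317.9 215.9] [ 0.5647 -0.2015  0.1178] carrier [-26.6   1.6]
```

Call:
step_arm(
  rows=[
    {"angular": [0, 0, 0], "slide": [-0.0045, 0, 0.0078], "jaw": 0.4},
    {"angular": [0, 0, 0], "slide": [0, 0, 0], "jaw": 0.4},
  ],
)

```text
time_s: 24.6
tool_pos: [0.5787, -0.1869, 0.069]
tool_rot: [-179.9, -29.9, 45.8]
force: [0.4, 0.3, -2.9]
grip_width: 0.0506
grasp_force: 40.0
```

Call:
step_arm(
  rows=[
    {"angular": [0, 0, 0], "slide": [-0.001, 0, 0.0017], "jaw": 0.4},
    {"angular": [0, 0, 0], "slide": [0, 0, 0], "jaw": 0.4},
  ],
)

```text
time_s: 24.85
tool_pos: [0.5789, -0.1871, 0.0683]
tool_rot: [-179.9, -29.9, 45.8]
force: [0.2, -0.2, -2.9]
grip_width: 0.0506
grasp_force: 40.0
```

Call:
step_arm(
  rows=[
    {"angular": [0, 0, 0], "slide": [-0.001, 0, 0.0017], "jaw": 0.4},
    {"angular": [0, 0, 0], "slide": [0, 0, 0], "jaw": 0.4},
  ],
)

```text
time_s: 25.1
tool_pos: [0.5789, -0.1871, 0.0674]
tool_rot: [-180.0, -29.9, 45.8]
force: [0.2, 0.3, -3.4]
grip_width: 0.0502
grasp_force: 40.0
```

Call:
step_arm(
  rows=[
    {"angular": [0, 0, 0], "slide": [-0.001, 0, 0.0017], "jaw": 0.4},
    {"angular": [0, 0, 0], "slide": [0, 0, 0], "jaw": 0.4},
  ],
)

```text
time_s: 25.35
tool_pos: [0.579, -0.1872, 0.0673]
tool_rot: [-180.0, -30.0, 45.8]
force: [-3.6, 0.4, 4.1]
grip_width: 0.0506
grasp_force: 40.0
```

Call:
step_arm(
  rows=[
    {"angular": [0, 0, 0], "slide": [-0.001, 0, 0.0017], "jaw": 0.4},
    {"angular": [0, 0, 0], "slide": [0, 0, 0], "jaw": 0.4},
  ],
)

```text
time_s: 25.6
tool_pos: [0.5791, -0.1871, 0.0672]
tool_rot: [-180.0, -30.0, 45.8]
force: [-6.1, 0.2, 9.6]
grip_width: 0.0502
grasp_force: 40.0
```

Call:
step_arm(
  rows=[
    {"angular": [0, 0, 0], "slide": [0, 0, 0], "jaw": 0.65},
    {"angular": [0, 0, 0], "slide": [0, 0, 0], "jaw": 0.75},
    {"angular": [0, 0, 0], "slide": [0, 0, 0], "jaw": 0.8},
    {"angular": [0, 0, 0], "slide": [0.02, 0, -0.035], "jaw": 0.8},
    {"angular": [0, 0, 0], "slide": [0.03, 0, -0.052], "jaw": 0.8},
    {"angular": [0, 0, 0], "slide": [0.03, 0, -0.052], "jaw": 0.8},
    {"angular": [0, 0, 0], "slide": [0, -0.11, 0], "jaw": 0.8},
    {"angular": [0, 0, 0], "slide": [0, -0.11, 0], "jaw": 0.8},
    {"angular": [0, 0, 0], "slide": [0.09, -0.05, 0.05], "jaw": 0.8},
    {"angular": [0, 0, 0], "slide": [0.09, 0, 0.05], "jaw": 0.8},
  ],
)

```text
time_s: 26.85
tool_pos: [0.554, -0.0178, 0.1494]
tool_rot: [179.9, -30.0, 45.8]
force: [1.3, -1.2, -0.0]
grip_width: 0.0693
grasp_force: 0.0
```

Run:
```python
from look import *
go([.54,.06,.25],[180,-30,90]);print("z .111");look(.111);print("z .078");look(.078)
im=env.read_camera("top")
for c in blobs(mask(im,(0,90,50),(14,255,255),(140,190,215,235)),60): print("half",rect("top",c,.055),cv2.boundingRect(c))
```

```text
t 26.85 p [ 0.554  -0.0178  0.1494] rot [179.9 -30.   45.8] w 0.0693 gf 0.0 F [ 1.3 -1.2 -0. ]
slide units (now axes) [ 0.1803 -0.1283 -0.1285] dist 0.128 turn units [ 1.233e-01  2.000e-04 -2.127e-01] slide in goal axes [ 0.2354 -0.028  -0.0965]
z .111
top 26.5 [355.1 238.2] [ 0.5433 -0.2264  0.111 ] carrier [-59.4  -0.3]
top 25.1 [346.3 230. ] [ 0.5656 -0.2036  0.111 ] carrier [-27.5  -0.5]
top 25.1 [337.4 221.8] [ 0.588  -0.1807  0.111 ] carrier [ 4.5 -0.8]
top 11.8 [330.1 216.3] [ 0.603  -0.1616  0.111 ] carrier [28.7  1.6]
top 23.9 [322.3 209.3] [ 0.6222 -0.1413  0.111 ] carrier [56.6  1.9]
side 8.9 [298.8 230.5] [ 0.5881 -0.1315  0.111 ] carrier [40.  33.2]
z .078
top 26.6 [355.1 238.2] [ 0.5456 -0.2287  0.078 ] carrier [-59.5  -3.5]
top 25.0 [346.3 230. ] [ 0.5685 -0.2054  0.078 ] carrier [-26.8  -3.9]
top 25.1 [337.4 221.8] [ 0.5914 -0.1819  0.078 ] carrier [ 6.  -4.1]
top 11.7 [330.1 216.3] [ 0.6067 -0.1623  0.078 ] carrier [30.7 -1.5]
top 24.2 [322.3 209.3] [ 0.6264 -0.1417  0.078 ] carrier [59.2 -1.4]
half (array([0.62658644, 0.26229727]), 0.05959460511803627, 0.05485443025827408, 82.9378433227539) (165, 203, 23, 22)
```

Call:
step_arm(
  rows=[
    {"angular": [0.025, 0, -0.0435], "slide": [0.015, 0, -0.026], "jaw": 0.77},
    {"angular": [0.025, 0, -0.0435], "slide": [0.015, 0, -0.026], "jaw": 0.77},
    {"angular": [0.025, 0, -0.0435], "slide": [0.015, 0, -0.026], "jaw": 0.77},
    {"angular": [0.025, 0, -0.0435], "slide": [0.015, 0, -0.026], "jaw": 0.77},
    {"angular": [0, 0, 0], "slide": [0, 0, 0], "jaw": 0.77},
  ],
)

```text
time_s: 27.72
tool_pos: [0.5554, -0.0213, 0.2079]
tool_rot: [179.9, -29.9, 81.8]
force: [0.7, 0.0, -0.0]
grip_width: 0.0673
grasp_force: 0.0
```

Run:
```python
from go import *
go([.631,.2886,.0115],[180,-30,82],.12)
```

```text
t 27.725 p [ 0.5554 -0.0213  0.2079] rot [179.9 -29.9  81.8] w 0.0673 gf 0.0 F [ 0.7  0.  -0. ]
slide units (now axes) [0.3542 0.0607 0.4172] dist 0.275 turn units [ 0.0011  0.0005 -0.0012] slide in goal axes [0.3533 0.0635 0.4176]
```

Call:
step_arm(
  rows=[
    {"angular": [0, 0, 0], "slide": [0.071, 0.0122, 0.0835], "jaw": 0.77},
    {"angular": [0, 0, 0], "slide": [0.071, 0.0122, 0.0835], "jaw": 0.77},
    {"angular": [0, 0, 0], "slide": [0.071, 0.0122, 0.0835], "jaw": 0.77},
    {"angular": [0, 0, 0], "slide": [0.071, 0.0122, 0.0835], "jaw": 0.77},
    {"angular": [0, 0, 0], "slide": [0.071, 0.0122, 0.0835], "jaw": 0.77},
    {"angular": [0, 0, 0], "slide": [0, 0, 0.06], "jaw": 0.77},
    {"angular": [0, 0, 0], "slide": [0, 0, 0], "jaw": 0.77},
    {"angular": [0, 0, 0], "slide": [0, 0, 0], "jaw": 0.77},
  ],
)

```text
time_s: 28.72
tool_pos: [0.6231, 0.2444, 0.0894]
tool_rot: [180.0, -29.9, 81.7]
force: [-0.0, 0.0, -0.4]
grip_width: 0.067
grasp_force: 0.0
```

Run:
```python
from go import *
go([.631,.2886,.0115],[180,-30,82])
```

```text
t 28.725 p [0.6231 0.2444 0.0894] rot [180.  -29.9  81.7] w 0.067 gf 0.0 F [-0.   0.  -0.4]
slide units (now axes) [1.000e-04 2.800e-03 1.799e-01] dist 0.09 turn units [ 0.0009  0.0006 -0.0014] slide in goal axes [-0.0002  0.0033  0.1799]
```

Call:
step_arm(
  rows=[
    {"angular": [0, 0, 0], "slide": [0, 0.003, 0.05], "jaw": 0.77},
    {"angular": [0, 0, 0], "slide": [0, 0, 0.04], "jaw": 0.77},
    {"angular": [0, 0, 0], "slide": [0, 0, 0.03], "jaw": 0.77},
    {"angular": [0, 0, 0], "slide": [0, 0, 0], "jaw": 0.77},
  ],
)

```text
time_s: 29.22
tool_pos: [0.6272, 0.2766, 0.0359]
tool_rot: [-179.8, -29.9, 81.9]
force: [0.1, -0.1, 0.0]
grip_width: 0.067
grasp_force: 0.0
```

Call:
step_arm(
  rows=[
    {"angular": [0, 0, 0], "slide": [0, 0, 0.02], "jaw": 0.77},
    {"angular": [0, 0, 0], "slide": [0, 0, 0.02], "jaw": 0.77},
    {"angular": [0, 0, 0], "slide": [0, 0, 0.018], "jaw": 0.77},
    {"angular": [0, 0, 0], "slide": [0, 0, 0], "jaw": 0.77},
  ],
)

```text
time_s: 29.72
tool_pos: [0.6294, 0.2911, 0.0109]
tool_rot: [-179.9, -29.9, 81.9]
force: [0.1, 0.1, 0.3]
grip_width: 0.067
grasp_force: 0.0
```

Call:
step_arm(
  rows=[
    {"angular": [0, 0, 0], "slide": [0, 0, 0], "jaw": 0.4},
    {"angular": [0, 0, 0], "slide": [0, 0, 0], "jaw": 0.4},
    {"angular": [0, 0, 0], "slide": [0, 0, 0], "jaw": 0.4},
    {"angular": [0, 0, 0], "slide": [0, 0, 0], "jaw": 0.4},
  ],
  newtons=35,
)

```text
time_s: 30.22
tool_pos: [0.6308, 0.2902, 0.0122]
tool_rot: [180.0, -29.9, 81.9]
force: [0.8, -0.6, 1.4]
grip_width: 0.0506
grasp_force: 34.9
```

Call:
step_arm(
  rows=[
    {"angular": [0, 0, 0], "slide": [0.01, 0, -0.0173], "jaw": 0.4},
    {"angular": [0, 0, 0], "slide": [0.025, 0, -0.0433], "jaw": 0.4},
    {"angular": [0, 0, 0], "slide": [0.025, 0, -0.0433], "jaw": 0.4},
    {"angular": [0, 0, 0], "slide": [0, 0, -0.1], "jaw": 0.4},
    {"angular": [0, 0, 0], "slide": [0, 0, -0.1], "jaw": 0.4},
    {"angular": [0, 0, 0], "slide": [0, 0, -0.1], "jaw": 0.4},
    {"angular": [0, 0, 0], "slide": [-0.1, 0, -0.06], "jaw": 0.4},
    {"angular": [0, 0, 0], "slide": [-0.1, 0, -0.06], "jaw": 0.4},
    {"angular": [0, 0, 0], "slide": [-0.1, 0, -0.06], "jaw": 0.4},
    {"angular": [0, 0, 0], "slide": [0, 0, 0], "jaw": 0.4},
  ],
)

```text
time_s: 31.48
tool_pos: [0.5954, 0.0354, 0.2043]
tool_rot: [-180.0, -29.7, 81.3]
force: [0.5, 0.3, -2.2]
grip_width: 0.0506
grasp_force: 34.9
```

Run:
```python
from held import *
held([.5045,-.05,.20],[180,-30,46],(190,150,300,350),(180,150,280,420),.044)
```

```text
t 31.475 p [0.5954 0.0354 0.2043] rot [-180.   -29.7   81.3] w 0.0506 gf 34.9 F [ 0.5  0.3 -2.2]
slide units (now axes) [-0.1749 -0.1538 -0.0897] dist 0.125 turn units [-0.0978  0.0016  0.1701] slide in goal axes [-0.2201 -0.012  -0.117 ]
side 20.3 [267.4 227.3] [0.5907 0.0178 0.2483] rel along/lat mm [-18.2   1.9]
```

Run:
```python
from go import *
go([.535,-.048,.168],[180,-30,46])
```

```text
t 31.575 p [0.5951 0.0429 0.2051] rot [-180.   -30.    81.8] w 0.0508 gf 34.9 F [-0.9  1.3 -1.8]
slide units (now axes) [-0.2078 -0.0931 -0.034 ] dist 0.115 turn units [-0.0996  0.0003  0.1724] slide in goal axes [-0.2226  0.0399 -0.0428]
```

Call:
step_arm(
  rows=[
    {"angular": [0, 0, 0], "slide": [-0.104, -0.0465, -0.017], "jaw": 0.4},
    {"angular": [0, 0, 0], "slide": [-0.104, -0.0465, -0.017], "jaw": 0.4},
    {"angular": [-0.025, 0, 0.0431], "slide": [0, 0, 0], "jaw": 0.4},
    {"angular": [-0.025, 0, 0.0431], "slide": [0, 0, 0], "jaw": 0.4},
    {"angular": [-0.025, 0, 0.0431], "slide": [0, 0, 0], "jaw": 0.4},
    {"angular": [-0.025, 0, 0.0431], "slide": [0, 0, 0], "jaw": 0.4},
    {"angular": [0, 0, 0], "slide": [0, 0, 0], "jaw": 0.4},
    {"angular": [0, 0, 0], "slide": [0, 0, 0], "jaw": 0.4},
  ],
)

```text
time_s: 32.58
tool_pos: [0.5357, -0.0467, 0.1681]
tool_rot: [179.8, -30.0, 46.4]
force: [0.1, 0.7, -2.7]
grip_width: 0.0507
grasp_force: 34.9
```

Run:
```python
from held import *
held([.6384,-.1279,.095],[180,-30,46],(250,190,340,300),(240,150,340,290),.043)
im=env.read_camera("top")
for c in blobs(mask(im,(0,90,50),(14,255,255),(260,190,315,300)),40): print(cv2.boundingRect(c),rect("top",c,env.get_obs()["tool_pos"][2]+.043))
```

```text
t 32.575 p [ 0.5357 -0.0467  0.1681] rot [179.8 -30.   46.4] w 0.0507 gf 34.9 F [ 0.1  0.7 -2.7]
slide units (now axes) [-0.0521  0.2603  0.1396] dist 0.15 turn units [-0.0001  0.0001  0.0017] slide in goal axes [-0.0507  0.2605  0.1397]
top 11.6 [330.1 216.3] [ 0.5918 -0.1592  0.2111] rel along/lat mm [ -42.7 -118.2]
top 24.1 [322.3 209.3] [ 0.6097 -0.1403  0.2111] rel along/lat mm [ -16.6 -118.1]
side 14.6 [288.7 233. ] [ 0.556  -0.0214  0.2111] rel along/lat mm [32.3  2.8]
side 18.9 [310.1 227.2] [ 0.5189 -0.0637  0.2111] rel along/lat mm [-23.9   0.4]
(290, 242, 16, 17) (array([ 0.50973243, -0.07742237]), 0.05048307776451111, 0.006979265250265598, -46.21601867675781)
(280, 233, 22, 22) (array([ 0.52769279, -0.05885012]), 0.052046652883291245, 0.02930133230984211, -43.70234298706055)
```

Call:
step_arm(
  rows=[
    {"angular": [0, 0, 0], "slide": [-0.0167, 0.086, 0.047], "jaw": 0.4},
    {"angular": [0, 0, 0], "slide": [-0.0167, 0.086, 0.047], "jaw": 0.4},
    {"angular": [0, 0, 0], "slide": [-0.0167, 0.086, 0.047], "jaw": 0.4},
    {"angular": [0, 0, 0], "slide": [0, 0, 0], "jaw": 0.4},
    {"angular": [0, 0, 0], "slide": [0, 0, 0], "jaw": 0.4},
  ],
)

```text
time_s: 33.35
tool_pos: [0.6374, -0.1273, 0.0936]
tool_rot: [-180.0, -30.0, 46.1]
force: [0.8, 0.1, -1.9]
grip_width: 0.0508
grasp_force: 34.9
```

```bash
cat > half.py <<'E'
from look import *
def half(t):
    go(t,[180,-30,46]);z=env.get_obs()["tool_pos"][2]+.043;look(z)
    im=env.read_camera("top")
    for c in blobs(mask(im,(0,90,50),(14,255,255),(300,185,375,270)),20):
        P=np.array([plane("top",p,z)[:2] for p in c.reshape(-1,2)])-[.5843,-.1834];a=np.radians(46.1)
        K=1e3*P@np.array([[np.cos(a),-np.sin(a)],[np.sin(a),np.cos(a)]])
        print("top blob",cv2.boundingRect(c),"carrier x",K[:,0].min().round(1),K[:,0].max().round(1),"y",K[:,1].min().round(1),K[:,1].max().round(1))
E
python3 -c "
from half import *
half([.6384,-.1263,.0682])"
```

```text
t 33.35 p [ 0.6374 -0.1273  0.0936] rot [-180.   -30.    46.1] w 0.0508 gf 34.9 F [ 0.8  0.1 -1.9]
slide units (now axes) [-0.0229  0.0001  0.0455] dist 0.025 turn units [-0.0003  0.0002  0.0003] slide in goal axes [-0.0229  0.0001  0.0455]
side 9.5 [289.2 233.7] [ 0.592  -0.0858  0.1366] carrier [75.7 62.1]
side 7.1 [299.3 231.2] [ 0.5728 -0.1066  0.1366] carrier [47.4 61.5]
side 14.5 [290.3 217. ] [ 0.6207 -0.1444  0.1366] carrier [53.3  0.8]
top blob (348, 244, 10, 9) carrier x -80.3 -59.9 y 17.6 35.7
top blob (323, 205, 13, 15) carrier x 32.8 42.5 y -26.5 20.1
top blob (311, 195, 21, 22) carrier x 49.6 78.8 y -26.3 33.7
```

Call:
step_arm(
  rows=[
    {"angular": [0, 0, 0], "slide": [-0.0093, 0, 0.0177], "jaw": 0.4},
    {"angular": [0, 0, 0], "slide": [-0.0093, 0, 0.0177], "jaw": 0.4},
    {"angular": [0, 0, 0], "slide": [0, 0, 0], "jaw": 0.4},
    {"angular": [0, 0, 0], "slide": [0, 0, 0], "jaw": 0.4},
  ],
)

```text
time_s: 34.0
tool_pos: [0.6382, -0.1271, 0.0743]
tool_rot: [179.9, -30.0, 46.1]
force: [0.7, -0.2, -1.6]
grip_width: 0.0506
grasp_force: 34.9
```

```bash
python3 -c "
from half import *
half([.6384,-.1263,.0682])"
```

```text
t 34.0 p [ 0.6382 -0.1271  0.0743] rot [179.9 -30.   46.1] w 0.0506 gf 34.9 F [ 0.7 -0.2 -1.6]
slide units (now axes) [-0.0049 -0.0008  0.0114] dist 0.006 turn units [0.0003 0.0001 0.0004] slide in goal axes [-0.0049 -0.0008  0.0114]
side 14.5 [290.1 222.2] [ 0.6215 -0.1438  0.1173] carrier [54.3  0.7]
top blob (348, 245, 10, 8) carrier x -80.6 -61.5 y 16.0 32.9
top blob (322, 206, 14, 14) carrier x 33.5 42.8 y -26.8 20.2
top blob (311, 196, 21, 20) carrier x 50.0 79.9 y -26.4 32.1
```

Position reads 54, about 0. Lowering to contact.

Call:
step_arm(
  rows=[
    {"angular": [0, 0, 0], "slide": [-0.004, 0, 0.0069], "jaw": 0.4},
    {"angular": [0, 0, 0], "slide": [0, 0, 0], "jaw": 0.4},
  ],
)

```text
time_s: 34.4
tool_pos: [0.6379, -0.1271, 0.0699]
tool_rot: [179.9, -30.0, 46.1]
force: [-0.2, 0.4, -2.4]
grip_width: 0.0506
grasp_force: 34.9
```

Call:
step_arm(
  rows=[
    {"angular": [0, 0, 0], "slide": [-0.001, 0, 0.0017], "jaw": 0.4},
    {"angular": [0, 0, 0], "slide": [0, 0, 0], "jaw": 0.4},
  ],
)

```text
time_s: 34.65
tool_pos: [0.6382, -0.1272, 0.0694]
tool_rot: [179.9, -30.0, 46.1]
force: [-0.3, 0.0, -0.9]
grip_width: 0.0508
grasp_force: 34.9
```

Call:
step_arm(
  rows=[
    {"angular": [0, 0, 0], "slide": [-0.001, 0, 0.0017], "jaw": 0.4},
    {"angular": [0, 0, 0], "slide": [0, 0, 0], "jaw": 0.4},
  ],
)

```text
time_s: 34.9
tool_pos: [0.6381, -0.1271, 0.0684]
tool_rot: [179.9, -30.0, 46.1]
force: [0.1, -0.2, -2.1]
grip_width: 0.051
grasp_force: 34.9
```

Call:
step_arm(
  rows=[
    {"angular": [0, 0, 0], "slide": [-0.001, 0, 0.0017], "jaw": 0.4},
    {"angular": [0, 0, 0], "slide": [0, 0, 0], "jaw": 0.4},
  ],
)

```text
time_s: 35.15
tool_pos: [0.6383, -0.1272, 0.0682]
tool_rot: [179.9, -30.0, 46.1]
force: [-2.1, 0.3, 4.3]
grip_width: 0.0506
grasp_force: 34.9
```

Call:
step_arm(
  rows=[
    {"angular": [0, 0, 0], "slide": [-0.0005, 0, 0.0009], "jaw": 0.4},
    {"angular": [0, 0, 0], "slide": [0, 0, 0], "jaw": 0.4},
  ],
)

```text
time_s: 35.4
tool_pos: [0.6383, -0.1271, 0.0682]
tool_rot: [179.9, -30.0, 46.1]
force: [-5.6, -1.0, 7.1]
grip_width: 0.0506
grasp_force: 34.9
```

Call:
step_arm(
  rows=[
    {"angular": [0, 0, 0], "slide": [0, 0, 0], "jaw": 0.65},
    {"angular": [0, 0, 0], "slide": [0, 0, 0], "jaw": 0.75},
    {"angular": [0, 0, 0], "slide": [0, 0, 0], "jaw": 0.8},
    {"angular": [0, 0, 0], "slide": [0.01, 0, -0.04], "jaw": 0.8},
    {"angular": [0, 0, 0], "slide": [0, 0, -0.06], "jaw": 0.8},
    {"angular": [0, 0, 0], "slide": [0, 0, -0.1], "jaw": 0.8},
    {"angular": [0, 0, 0], "slide": [0, -0.11, 0], "jaw": 0.8},
    {"angular": [0, 0, 0], "slide": [0, -0.11, 0], "jaw": 0.8},
    {"angular": [0, 0, 0], "slide": [-0.06, -0.08, -0.03], "jaw": 0.8},
    {"angular": [0, 0, 0], "slide": [0, 0, 0], "jaw": 0.8},
  ],
)

```text
time_s: 36.65
tool_pos: [0.4728, -0.0802, 0.1547]
tool_rot: [179.8, -30.0, 46.0]
force: [-0.3, 0.4, 0.1]
grip_width: 0.0694
grasp_force: 0.0
```

Run:
```python
from look import *
go([.54,.06,.25],[180,-30,90])
for z in(.111,.078):print("z",z);look(z)
im=env.read_camera("top");z=.111
for c in blobs(mask(im,(0,90,50),(14,255,255),(300,185,375,270)),20):print("wall",rect("top",c,z),cv2.boundingRect(c))
print("lid",[cv2.boundingRect(c) for c in blobs(mask(im,(100,120,40),(125,255,255),(100,150,260,345)),300)])
a=cv2.imread("pics/top0.png")[:,:,::-1]
for n,roi,lo,hi in(("level",(360,135,440,225),(20,120,120),(35,255,255)),("brush",(245,155,275,240),(8,80,100),(20,255,255)),("blue",(325,290,362,345),(100,120,60),(130,255,255)),("green",(440,190,480,270),(60,60,30),(95,255,255))):
    print(n,[[cv2.boundingRect(c) for c in blobs(mask(np.ascontiguousarray(q),lo,hi,roi),60)] for q in(a,im)])
g=(260,265,315,302);f=lambda q:cv2.absdiff(np.ascontiguousarray(q[g[1]:g[3],g[0]:g[2]]),np.ascontiguousarray(a[g[1]:g[3],g[0]:g[2]])).max(2)
print("grey diff px",(f(im)>40).sum())
```

```text
t 36.65 p [ 0.4728 -0.0802  0.1547] rot [179.8 -30.   46. ] w 0.0694 gf 0.0 F [-0.3  0.4  0.1]
slide units (now axes) [ 0.3508 -0.0978 -0.018 ] dist 0.182 turn units [ 0.123   0.0005 -0.2116] slide in goal axes [ 0.338   0.1345 -0.0249]
z 0.111
top 26.4 [355.3 238.2] [ 0.5433 -0.2268  0.111 ] carrier [-59.7  -0.6]
top 26.4 [346.3 230.1] [ 0.5652 -0.2035  0.111 ] carrier [-27.7  -0.2]
top 26.0 [337.3 222.1] [ 0.5872 -0.1803  0.111 ] carrier [4.2 0.1]
top 25.8 [324.  209.1] [ 0.6227 -0.1459  0.111 ] carrier [53.6 -1.7]
side 15.0 [290.2 223.9] [ 0.6214 -0.1437  0.111 ] carrier [54.3  0.8]
side 14.3 [307.4 220.4] [ 0.5857 -0.1783  0.111 ] carrier [4.6 2.5]
side 13.8 [318.2 217.8] [ 0.5638 -0.2016  0.111 ] carrier [-27.3   2.2]
z 0.078
top 26.3 [355.2 238.2] [ 0.5456 -0.229   0.078 ] carrier [-59.7  -3.7]
top 26.3 [346.3 230.1] [ 0.568  -0.2053  0.078 ] carrier [-27.1  -3.4]
top 26.0 [337.3 222.1] [ 0.5906 -0.1815  0.078 ] carrier [ 5.7 -3.2]
top 25.8 [324.  209.1] [ 0.6268 -0.1463  0.078 ] carrier [56.2 -4.9]
side 15.1 [290.2 223.9] [ 0.6389 -0.1741  0.078 ] carrier [ 44.6 -32.9]
side 14.3 [307.4 220.4] [ 0.602  -0.2098  0.078 ] carrier [ -6.7 -31.1]
side 13.8 [318.2 217.8] [ 0.5794 -0.2339  0.078 ] carrier [-39.8 -31.5]
wall (array([ 0.58150756, -0.18185854]), 0.16127775609493256, 0.06032439321279526, 45.63873291015625) (311, 197, 57, 56)
lid [(133, 166, 26, 164)]
level [[(369, 144, 61, 72)], [(369, 144, 61, 72)]]
brush [[(255, 198, 7, 35)], [(255, 198, 7, 35)]]
blue [[(334, 299, 20, 39)], []]
green [[(447, 200, 26, 60)], [(447, 200, 26, 60)]]
grey diff px 617
```

Call:
step_arm(
  rows=[
    {"angular": [0, 0, 0], "slide": [0.06, 0, -0.104], "jaw": 0.8},
    {"angular": [0, 0, 0], "slide": [0.06, 0, -0.104], "jaw": 0.8},
    {"angular": [0, 0, 0], "slide": [-0.0748, 0.083, -0.0432], "jaw": 0.8},
    {"angular": [0, 0, 0], "slide": [-0.0748, 0.083, -0.0432], "jaw": 0.8},
    {"angular": [0, 0, 0], "slide": [-0.0748, 0.083, -0.0432], "jaw": 0.8},
    {"angular": [0, 0, 0], "slide": [-0.0748, 0.083, -0.0432], "jaw": 0.8},
    {"angular": [0, 0, 0], "slide": [-0.0748, 0.083, -0.0432], "jaw": 0.8},
    {"angular": [0, 0, 0], "slide": [-0.0748, 0.083, -0.0432], "jaw": 0.8},
    {"angular": [0, 0, 0], "slide": [0, 0, 0], "jaw": 0.8},
  ],
)

```text
time_s: 38.02
tool_pos: [0.4731, -0.4443, 0.2694]
tool_rot: [-179.7, -29.8, 45.6]
force: [-0.7, -0.1, -0.2]
grip_width: 0.0695
grasp_force: 0.0
```

Run:
```python
from look import *
print(env.get_obs()["tool_pos"]);look(.111)
im=env.read_camera("top");s=env.read_camera("side");a=cv2.imread("pics/top0.png")[:,:,::-1];b=cv2.imread("pics/side0.png")[:,:,::-1]
for n,g in(("grey",(262,267,313,300)),("brush",(250,160,275,238)),("blue",(330,295,360,342)),("mallet",(398,280,468,368)),("jar",(270,150,310,178))):
    print(n,(cv2.absdiff(im[g[1]:g[3],g[0]:g[2]].copy(),a[g[1]:g[3],g[0]:g[2]].copy()).max(2)>40).sum())
for n,g in(("grey",(312,282,358,322)),("brush",(208,262,280,306)),("blue",(370,255,418,290)),("mallet",(388,200,475,238)),("jar",(212,235,240,268))):
    print("side",n,(cv2.absdiff(s[g[1]:g[3],g[0]:g[2]].copy(),b[g[1]:g[3],g[0]:g[2]].copy()).max(2)>40).sum())
# wall outline seen by the side camera per course colour
print([cv2.boundingRect(c) for c in blobs(mask(s,(0,90,50),(14,255,255),(255,190,360,280)),30)])
```

```text
[ 0.47314865 -0.44428884  0.26943944]
top 26.2 [355.2 238.2] [ 0.5433 -0.2267  0.111 ] carrier [-59.6  -0.5]
top 26.4 [346.3 230.1] [ 0.5652 -0.2035  0.111 ] carrier [-27.7  -0.2]
top 26.1 [337.3 222.1] [ 0.5872 -0.1803  0.111 ] carrier [4.2 0.1]
top 25.9 [324.  209.1] [ 0.6226 -0.1459  0.111 ] carrier [53.6 -1.6]
side 15.0 [290.2 223.9] [ 0.6214 -0.1437  0.111 ] carrier [54.3  0.8]
side 14.4 [307.4 220.4] [ 0.5857 -0.1783  0.111 ] carrier [4.6 2.5]
side 14.0 [318.2 217.8] [ 0.5638 -0.2016  0.111 ] carrier [-27.3   2.2]
side 13.8 [328.8 215.2] [ 0.542  -0.2249  0.111 ] carrier [-59.2   1.7]
grey 62
brush 96
blue 0
mallet 489
jar 0
side grey 74
side brush 595
side blue 0
side mallet 0
side jar 0
[(280, 209, 59, 49)]
```

```bash
python3 -c "
from cell import env
print(env.sign_off())"
```

```text
the job is handed in; nothing more can be done
None
```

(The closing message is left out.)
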